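# Load a specimen kit tray, lowest part first

## Task

Pack the specimen kit tray from the lowest part to the tallest, so that nothing tall stands in the way of a later reach: first hook the flat white cassette box under the lip at the far end of its metal cradle and snap it down flat under the spring clip, then stand the sample cup in the compartment next to it, and the tall bottle last, in the end compartment. Keep the cup and the bottle upright all the way, let go of everything, and leave the mouse, the timer and the amber pot where they are.

Things in the scene. Friction and masses are not known exactly. Their poses are not given: they have to be found in the camera images.
- kit_tray: grey moulded tray fixed to the desk, 160 mm (its x) by 260 mm (its y), origin at the centre of its underside, z up; floor 4 mm above the desk, rim 17 mm. In its -y half, on the line y = -60 mm, lies the metal cradle for the cassette box; its +y half is a deck 30 mm above the desk with two round compartments, 54 mm across and 26 mm deep, side by side along y.
- cradle_mid (a point): point fixed to the tray, on the cradle's floor (6 mm above the desk), axes as the tray's: the cradle's centre when it stands mid-slot. The cradle (wall, lip, guides, clip) is firmly clamped up to 8 mm from here along x, differently each time and not reported: feel for its wall with the box. Guides 15 mm high, flared, stand 4 mm beside both ends of the box; at its middle fingers have 38 mm of room each side.
- clip (a joint): spring clip, a strip of polished spring steel 26 mm wide, upright 48 mm to -x of the cradle's centre, hinged at its foot. 0 rad: closed; grows as it is pushed outward (-x), up to 0.5. Its nose reaches to 41 mm from the centre, 28 mm above the floor; a slope above it (to 41 mm) lets the box push it aside. About 5 to 12 N down on that end press the box past it; it springs back over the box.
- cup_place (a point): centre of the floor of the compartment for the sample cup (the one next to the cradle)
- bottle_place (a point): centre of the floor of the compartment for the tall bottle (the one at the tray's +y end), 60 mm from the cup's
- cassette_box: flat white carton 90 x 48 x 26 mm (x, y, z), about 0.09 kg, rigid; origin at the centre of its underside. Either end may go first, but it cannot go down level: at the cradle's +x end a wall, 50 mm from the cradle's centre, carries a lip reaching back 10 mm, 30 to 33 mm above its floor; a stop 6 mm high stands at 46 mm. That end goes down tilted (35 to 40 deg), slides in under the lip to the wall, then the box is brought flat.
- sample_cup: white round sample cup with a white screw lid fixed on, 60 mm tall; lid 49 mm across from 45 mm to 60 mm above its underside, body 42 mm across; origin at the centre of its underside, z up
- bottle: white round bottle with a blue cap, 115 mm tall; body 44 mm across up to 90 mm, cap 33 mm across above; origin at the centre of its underside, z up
- mouse: black computer mouse, 108 x 60 x 36 mm, on its pad; not to be moved
- timer: white bench timer, 62 x 62 x 19 mm, flat on the desk; not to be moved
- amber_pot: amber pot with a white lid, 40 mm across, 75 mm tall; not to be moved

How it is judged (in metres and radians):
On the way, in this order (a step that is already met when the one before it is completed fails the run):
1. the cassette box lies flat in its cradle, under the lip and under the closed clip, released (x of cassette_box in the frame of cradle_mid between -0.016 and 0.013 m and y of cassette_box in the frame of cradle_mid between -0.006 and 0.006 m and z of cassette_box in the frame of cradle_mid between -0.003 and 0.004 m and angle between cassette_box's own z axis and vertical below 0.06 rad and angle between the x axis of cassette_box and the x axis of cradle_mid, either way round below 0.12 rad and value of joint clip below 0.05 rad and contact force between the fingers and cassette_box below 0.3 N), for 0.2 s.
2. the sample cup stands upright on the floor of its compartment, released, the box still held (x of cassette_box in the frame of cradle_mid between -0.016 and 0.013 m and y of cassette_box in the frame of cradle_mid between -0.006 and 0.006 m and z of cassette_box in the frame of cradle_mid between -0.003 and 0.004 m and angle between cassette_box's own z axis and vertical below 0.06 rad and angle between the x axis of cassette_box and the x axis of cradle_mid, either way round below 0.12 rad and value of joint clip below 0.05 rad and horizontal distance between sample_cup and cup_place below 0.012 m and z of sample_cup in the frame of cup_place below 0.004 m and angle between sample_cup's own z axis and vertical below 0.15 rad and contact force between the fingers and sample_cup below 0.3 N), for 0.2 s.
3. the bottle stands upright on the floor of the end compartment, released, cup and box in place (x of cassette_box in the frame of cradle_mid between -0.016 and 0.013 m and y of cassette_box in the frame of cradle_mid between -0.006 and 0.006 m and z of cassette_box in the frame of cradle_mid between -0.003 and 0.004 m and angle between cassette_box's own z axis and vertical below 0.06 rad and angle between the x axis of cassette_box and the x axis of cradle_mid, either way round below 0.12 rad and value of joint clip below 0.05 rad and horizontal distance between sample_cup and cup_place below 0.012 m and z of sample_cup in the frame of cup_place below 0.004 m and angle between each of sample_cup, bottle's own z axis and vertical below 0.15 rad and horizontal distance between bottle and bottle_place below 0.012 m and z of bottle in the frame of bottle_place below 0.004 m and contact force between the fingers and bottle below 0.3 N), for 0.2 s.
At the end, for the whole second after the job is handed in: Box flat on the cradle's floor (4 mm, 0.06 rad), within the cradle's travel, under lip and closed clip (below 0.05 rad); cup and bottle upright (0.15 rad) on the floors of their own compartments (12 mm from centre, 4 mm in height); all at rest and released (x of cassette_box in the frame of cradle_mid between -0.016 and 0.013 m and y of cassette_box in the frame of cradle_mid between -0.006 and 0.006 m and z of cassette_box in the frame of cradle_mid between -0.003 and 0.004 m and angle between cassette_box's own z axis and vertical below 0.06 rad and angle between the x axis of cassette_box and the x axis of cradle_mid, either way round below 0.12 rad and value of joint clip below 0.05 rad and horizontal distance between sample_cup and cup_place below 0.012 m and z of sample_cup in the frame of cup_place below 0.004 m and angle between each of sample_cup, bottle's own z axis and vertical below 0.15 rad and horizontal distance between bottle and bottle_place below 0.012 m and z of bottle in the frame of bottle_place below 0.004 m and linear speed of each of cassette_box, sample_cup, bottle below 0.05 m/s); the robot touches nothing.
It fails at once if the cup or the bottle is tipped by more than 0.5 rad (angle between any of sample_cup, bottle's own z axis and vertical above 0.5 rad).
It fails at once if the mouse, the timer or the amber pot is moved by more than 25 mm (distance of any of mouse, timer, amber_pot from where it was at the start of the episode above 0.025 m).
It also fails if it takes over 72 s, if anything falls off the work surface, if the arm or the gripper's body presses on something with over 40 N, if the wrist force passes 120 N, or if a joint passes its speed limit or range.

## Robot

A 6-joint arm with a two-finger parallel gripper is mounted at the origin on a cart in front of the work surface, level with it; the furniture and walls round the work are solid. World frame = base frame: x ahead of the robot, y to its left, z up, the work surface at z = 0. Lengths are in mm, angles in degrees, forces in N, time in s.
With the tool pointing down it reaches from about 250 to 725 mm from the base axis. Payload 9.7 kg.
Tool frame: the origin (TCP) lies midway between the tips of the shut fingers; the grasp point (between the pads) lies 19 mm behind it; z points along the fingers, y is the direction in which the jaws open and shut (so a half turn about z gives the same grasp; the last joint's range is limited). The gripper opens to 85 mm and grips with 20 to 120 N. Pads are 22 mm wide; open, the fingers measure 114 mm over their backs; the gripper's body (76 mm by 85 mm) begins 54 mm behind the grasp point. The pads swing forward as they close: fully open they stand 13 mm farther back than shut.
Start: joints at [-64.114, 4.979, 10.078, 95.1, 0, 90], TCP at [240.119, -494.813, 231.284] pointing down, gripper open.
Joint ranges: [-179.16, 179.16], [-48.56, 103.87], [-65.8, 70.77], [-126.05, 130.52], [-82.76, 87.17], [-180, 180]. Speed limits (degrees/s): [127.2, 127.2, 147.25, 180, 180, 180].

## Interface

Orientations are given as [roll, pitch, yaw] about the fixed x, y, z axes, in that order (R = Rz(yaw) Ry(pitch) Rx(roll)).
In Python, from rig import manip gives the robot as it stands.
- The arm moves only by the tool jog_arm, never from a script. Its argument "plan" is a list of rows, each an object with "hand": the opening, from 0 (shut) to 1 (fully open); "translation": the shift along the tool's x, y, z in cm, a list of three; "rot": the turn, a rotation vector about the tool's x, y, z in rad, a list of three. A call has exactly 5 rows; each row is the pose to reach, as a shift and turn from the pose measured when the call began, along the tool's axes at that moment; what a row does not reach only later rows make up. A row lasts 1/12 s, in which the tool goes at most 41.7 mm and 7.16 degrees, less where a joint would pass 70% of its speed; a pose out of reach is approached as far as the arm can. A call with a gripper value outside its range is refused whole. The fingers move at their own pace and stop on an object; the grip force is fixed at half the most. Time passes only in rows, so rows that repeat a pose let the fingers close, or fill a call up. It gives the time, the measured TCP pose, the force and the opening at its end, in the units of the state.
- manip.get_obs(): the state, without advancing time (a new reading comes with each control period).
- manip.capture(name): name is "side" or "top" or "wrist"; returns a dict with "frame" (400x640x3 uint8, red, green, blue), "z_map" (400x640 float32, mm along the optical axis (not along the pixel's ray), 0 where there is no reading), "camera_matrix" (3x3 intrinsics, pixels), "T" (4x4, takes a point from camera to world coordinates); the wrist camera has in their place "mount" (4x4, takes a point from camera to tool coordinates, whose origin is the TCP and whose axes are the flange's). Camera axes: x right, y down, z forward; pixel columns grow to the right and rows downward; lengths in mm; the calibration is good to about 2 mm. A picture is of the moment at which its call begins: read the wrist's pose just before it.
- manip.hand_in(): hands the job in, once; it reports no verdict.
The state is a dict: "time": time; "q": joint angles; "qd": joint speeds; "joint_efforts": joint torques, N m; "ee_pos": TCP position; "tcp_rot": TCP orientation; "ft_force": force on the tool from outside, world axes, zero at the start; "ft_torque": the same for the moment, N m; "finger_gap": finger opening in mm.
Only numpy, scipy, OpenCV 4.12 (cv2) and the standard library are available. Lean on these libraries where they do the work, as an engineer would, in place of code of your own. Each camera call takes 0.05 s, during which the arm holds its last target.

## Working session

There is one attempt and no reset: what is moved stays moved. The work goes in short steps, Python scripts to look and compute and a tool call to move; the robot and the scene stay as the last step left them, time stands still between calls to the robot, and variables do not carry over. Pictures are saved under pics/ and viewed, and the job is handed in when it is done.

Besides the shell and the picture viewer there is one more tool, called after "Call:" in YAML: its name, and indented under it one key for each argument. jog_arm: Moves the arm, as the interface text tells. Its arguments: {"type":"object","properties":{"plan":{"type":"array"}},"required":["plan"]}

```bash
mkdir -p pics; ls
cat > h.py <<'E'
import numpy as np, cv2
from rig import manip
def snap(n,tag):
    s=manip.get_obs(); c=manip.capture(n)
    cv2.imwrite(f'pics/{tag}.png',c['frame'][:,:,::-1]); np.savez(f'pics/{tag}.npz',p=s['ee_pos'],r=s['tcp_rot'],**c); return c
E
python3 - <<'E'
from h import *
print(manip.get_obs())
for n in ['side','top','wrist']:
    c=snap(n,n+'0'); print(n,c['camera_matrix'],c.get('T',c.get('mount')))
E
```

```text
pics
{'time': 0.0, 'q': array([-6.41150321e+01,  5.01055504e+00,  1.00327803e+01,  9.50990865e+01,
       -1.59854986e-04,  8.99989082e+01]), 'qd': array([ 0.06677874, -0.09853145, -0.00863228,  0.12286839, -0.03791601,
       -0.10158262]), 'joint_efforts': array([-4.30910518e-06, -5.20387852e+01,  4.64809406e+01,  1.61589333e-02,
       -7.12288306e-05, -2.86328721e-06]), 'ee_pos': array([ 240.00711431, -494.60717155,  230.57330719]), 'tcp_rot': array([-1.79923139e+02,  1.58390231e-04,  2.58860599e+01]), 'ft_force': array([-0.41643134, -0.75008601, -0.17764382]), 'ft_torque': array([-0.04515939, -0.00613322, -0.0048746 ]), 'finger_gap': 85.55466567271411}
side [[376.92835823   0.         320.84155497]
 [  0.         376.92835823 199.85001801]
 [  0.           0.           1.        ]] [[-9.46253959e-01 -2.62903189e-01  1.88375580e-01  2.35910270e+02]
 [-3.23205645e-01  7.47237820e-01 -5.80666644e-01  8.50488784e+02]
 [ 1.18977548e-02 -6.10342161e-01 -7.92048540e-01  1.10032348e+03]
 [ 0.00000000e+00  0.00000000e+00  0.00000000e+00  1.00000000e+00]]
top [[485.59560985   0.         316.05690968]
 [  0.         485.59560985 202.33690624]
 [  0.           0.           1.        ]] [[-2.00233555e-02 -9.94411523e-01  1.03657066e-01  3.39283855e+02]
 [-9.99798989e-01  1.98093263e-02 -3.09393535e-03  7.99426809e+01]
 [ 1.02326832e-03 -1.03698181e-01 -9.94608285e-01  1.34858191e+03]
 [ 0.00000000e+00  0.00000000e+00  0.00000000e+00  1.00000000e+00]]
wrist [[334.46711642   0.         320.9288213 ]
 [  0.         334.46711642 204.7665736 ]
 [  0.           0.           1.        ]] [[ 7.63790797e-04 -9.48906872e-01 -3.15555329e-01  8.02787383e+01]
 [ 9.99999187e-01  4.02570850e-04  1.20989220e-03 -1.23768919e+00]
 [-1.02104165e-03 -3.15555996e-01  9.48906408e-01 -1.41886294e+02]
 [ 0.00000000e+00  0.00000000e+00  0.00000000e+00  1.00000000e+00]]
```

View pics/top0.png

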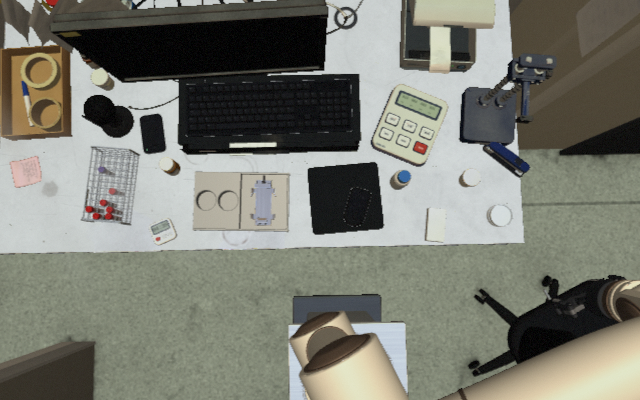

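View pics/side0.png

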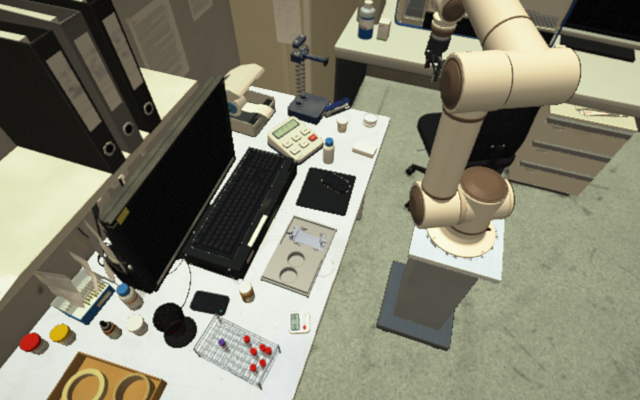

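View pics/wrist0.png

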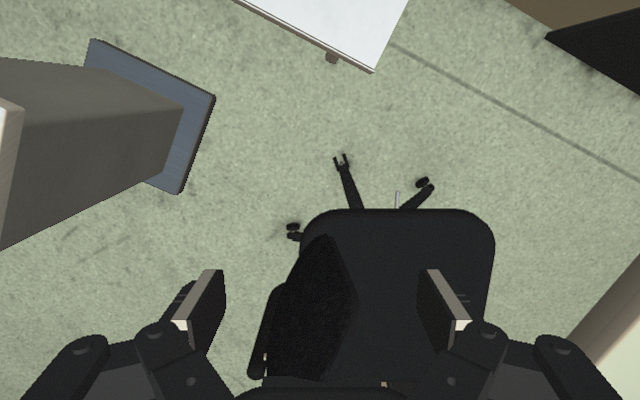

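```bash
cat >> h.py <<'E'
from scipy.spatial.transform import Rotation as Ro
def load(tag):
    d=dict(np.load(f'pics/{tag}.npz'))
    if 'T' not in d:
        H=np.eye(4); H[:3,:3]=Ro.from_euler('xyz',d['r'],degrees=True).as_matrix(); H[:3,3]=d['p']; d['T']=H@d['mount']
    return d
def cloud(d):
    K=d['camera_matrix'];z=d['z_map'];v,u=np.mgrid[0:400,0:640]
    P=np.stack([(u-K[0,2])/K[0,0]*z,(v-K[1,2])/K[1,1]*z,z],-1)
    W=P@d['T'][:3,:3].T+d['T'][:3,3]; W[z==0]=np.nan; return W
def onplane(d,u,v,h):
    K=d['camera_matrix'];u=np.asarray(u,float);v=np.asarray(v,float)
    r=np.stack([(u-K[0,2])/K[0,0],(v-K[1,2])/K[1,1],np.ones_like(u)],-1)@d['T'][:3,:3].T
    o=d['T'][:3,3]; return o+r*((h-o[2])/r[...,2])[...,None]
def crop(tag,x0,y0,x1,y1,k,out):
    im=cv2.imread(f'pics/{tag}.png')[y0:y1,x0:x1]; cv2.imwrite(f'pics/{out}.png',cv2.resize(im,None,fx=k,fy=k,interpolation=cv2.INTER_CUBIC))
E
python3 - <<'E'
from h import *
crop('top0',390,160,530,250,5,'c1'); crop('top0',150,150,300,250,5,'c2')
d=load('top0');W=cloud(d)
for n,u,v in [('bottle',403,178),('cupA',470,178),('rndB',500,215),('box',436,224),('timer',160,231),('desk',300,235),('pad',340,185),('mouse',358,205)]:
    print(n,np.round(W[v,u],0), np.round(np.nanmax(W[v-3:v+4,u-3:u+4,2]),0))
E
```

```text
bottle [ 527. -149.  112.] 120.0
cupA [ 531. -338.   60.] 68.0
rndB [ 431. -419.   44.] 46.0
box [ 411. -249.   29.] 32.0
timer [407. 504.  20.] 24.0
desk [390. 122.  -2.] 9.0
pad [526.   8.   7.] 9.0
mouse [466. -38.  39.] 43.0
```

View pics/c1.png

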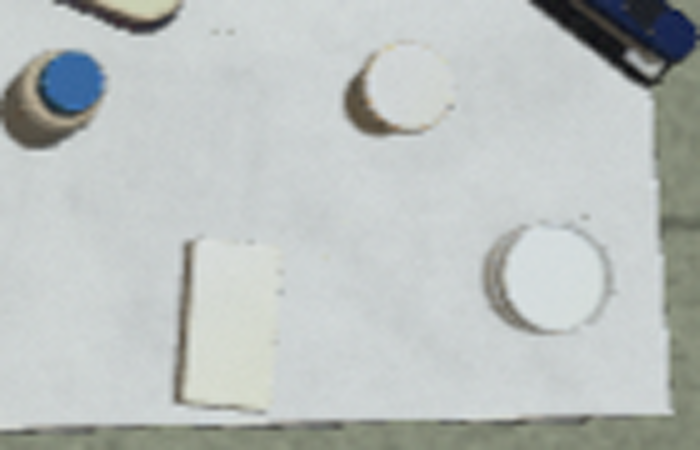

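View pics/c2.png

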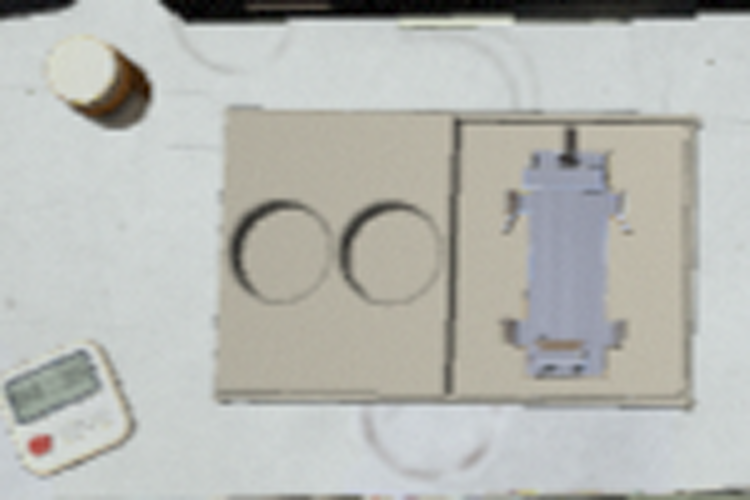

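```bash
cat >> h.py <<'E'
def goto(p,rpy=(180,0,0)):
    s=manip.get_obs(); R=Ro.from_euler('xyz',s['tcp_rot'],degrees=True)
    t=R.inv().apply(np.array(p,float)-s['ee_pos'])/10
    r=(R.inv()*Ro.from_euler('xyz',rpy,degrees=True)).as_rotvec()
    print('t',round(s['time'],2),'pos',np.round(s['ee_pos'],1),'rpy',np.round(s['tcp_rot'],1),'F',np.round(s['ft_force'],1),'gap',round(s['finger_gap'],1))
    print(' trans cm',np.round(t,2).tolist(),'rot',np.round(r,3).tolist())
E
python3 - <<'E'
from h import *
goto((420,-290,260))
d=load('top0');W=cloud(d)
for n,u,v in [('traycorner TL',195,172),('TR',289,174),('BL',193,230),('BR',288,231)]: print(n,onplane(d,u,v,20 if u>200 else 30).round())
E
```

```text
t 0.15 pos [ 240.  -494.7  230.8] rpy [-179.9    0.    25.9] F [ 0.3 -0.4  0.1] gap 85.3
 trans cm [25.13, -10.56, -2.91] rot [-0.001, 0.0, 0.452]
traycorner TL [567. 407.  30.]
TR [558. 149.  20.]
BL [408. 411.  30.]
BR [401. 154.  20.]
```

Call:
jog_arm:
  plan:
    - {"hand":1,"translation":[12,-5,-3],"rot":[0,0,0.2]}
    - {"hand":1,"translation":[25,-10.5,-3],"rot":[0,0,0.45]}
    - {"hand":1,"translation":[25,-10.5,-3],"rot":[0,0,0.45]}
    - {"hand":1,"translation":[25,-10.5,-3],"rot":[0,0,0.45]}
    - {"hand":1,"translation":[25,-10.5,-3],"rot":[0,0,0.45]}

```text
time: 0.57
ee_pos: [370.6, -345.8, 254.2]
tcp_rot: [-179.9, 0.0, -0.3]
ft_force: [1.0, -0.6, -0.5]
finger_gap: 85.5
```

Call:
jog_arm:
  plan:
    - {"hand":1,"translation":[6,0,0],"rot":[0,0,0]}
    - {"hand":1,"translation":[6,0,0],"rot":[0,0,0]}
    - {"hand":1,"translation":[6,0,0],"rot":[0,0,0]}
    - {"hand":1,"translation":[6,0,0],"rot":[0,0,0]}
    - {"hand":1,"translation":[6,0,0],"rot":[0,0,0]}

```text
time: 0.98
ee_pos: [430.1, -346.2, 253.9]
tcp_rot: [-179.9, 0.1, -0.3]
ft_force: [-0.0, -0.6, 0.3]
finger_gap: 85.3
```

Run:
```python
from h import *
snap('wrist','w1')
```

```text
(no output)
```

View pics/w1.png

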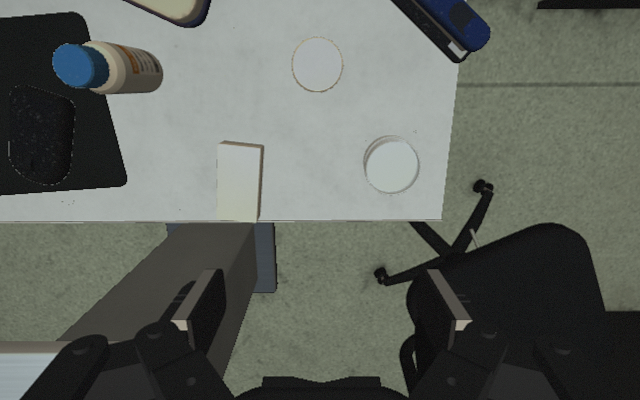

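Run:
```python
from h import *
d=load('w1');W=cloud(d);f=d['frame']
print('cam',d['T'][:3,3].round())
def rep(n,m,h):
    P=W[m]; print(n,m.sum(),'z med',np.nanmedian(P[:,2]).round(1))
    v,u=np.nonzero(m); q=onplane(d,u,v,h); 
    (c,s,a)=cv2.minAreaRect(q[:,:2].astype(np.float32)); print('  rect',np.round(c,1),np.round(s,1),round(a,1)); 
    (c,r)=cv2.minEnclosingCircle(q[:,:2].astype(np.float32)); print('  circ',np.round(c,1),round(r,1),'mean',q.mean(0).round(1))
z=W[...,2]
roi=np.zeros(z.shape,bool);
def R(u0,v0,u1,v1):
    r=roi.copy(); r[v0:v1,u0:u1]=1; return r
rep('box',R(205,130,275,225)&(z>20)&(z<35),26)
rep('cup',R(270,20,360,110)&(z>50)&(z<70),60)
rep('bottlecap',R(40,30,112,105)&(f[...,2]>f[...,0].astype(int)+50)&(z>108),115)
print(W[180,238],W[63,317],W[60,70])
```

```text
cam [ 510. -346.  396.]
box 3221 z med 25.0
  rect [ 412.5 -250. ] [48.3 89.9] 83.4
  circ [ 412.6 -249.9] 50.5 mean [ 414.2 -250.1   26. ]
cup 2248 z med 58.5
  rect [ 535.2 -342.1] [46.9 47.3] 83.0
  circ [ 535.2 -341.7] 24.2 mean [ 535.7 -341.8   60. ]
bottlecap 1300 z med 113.8
  rect [ 532.1 -152.7] [29.5 30.5] 52.7
  circ [ 532.  -153.2] 15.6 mean [ 532.1 -153.   115. ]
[ 416.95934063 -251.14102639   26.03442506] [ 536.80066224 -342.39644028   58.52786641] [ 535.59138209 -150.87848019  113.30343734]
```

```bash
python3 - <<'E'
from h import *
d=load('w1');W=cloud(d);z=W[...,2]
m=np.zeros(z.shape,bool); m[130:225,205:275]=1
for lo in (20,23.5,24.3):
    k=m&(z>lo)&(z<35); k=cv2.morphologyEx(k.astype(np.uint8),cv2.MORPH_OPEN,np.ones((3,3)))>0
    v,u=np.nonzero(k);q=onplane(d,u,v,26)[:,:2].astype(np.float32)
    r=cv2.minAreaRect(q); print(lo,r,cv2.boxPoints(r).round(1).tolist())
goto((414,-250,120),(180,0,0))
E
python3 -c "
from h import *
crop('w1',190,120,290,230,5,'c3')"
```

```text
20 ((412.5258483886719, -250.03428649902344), (48.3258056640625, 89.89986419677734), 83.36356353759766) [[365.1000061035156, -268.79998779296875], [454.3999938964844, -279.20001220703125], [460.0, -231.1999969482422], [370.70001220703125, -220.8000030517578]]
23.5 ((412.3114318847656, -249.7687225341797), (47.81841278076172, 89.4129409790039), 83.36080169677734) [[365.1000061035156, -268.29998779296875], [454.0, -278.70001220703125], [459.5, -231.1999969482422], [370.70001220703125, -220.89999389648438]]
24.3 ((412.3224182128906, -249.6697998046875), (46.84919357299805, 89.08696746826172), 83.10252380371094) [[365.29998779296875, -267.6000061035156], [453.70001220703125, -278.29998779296875], [459.3999938964844, -231.8000030517578], [370.8999938964844, -221.10000610351562]]
t 1.03 pos [ 429.8 -346.4  254.1] rpy [-1.799e+02  1.000e-01 -4.000e-01] F [ 0.2 -0.1 -0. ] gap 85.6
 trans cm [-1.63, -9.61, 13.42] rot [-0.001, 0.001, -0.006]
```

View pics/c3.png

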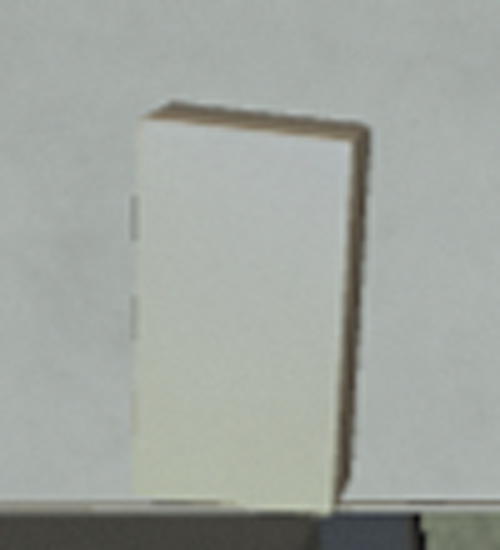

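Run:
```python
from h import *
goto((412,-250,100),(180,0,-6))
```

```text
t 1.03 pos [ 429.8 -346.4  254.1] rpy [-1.799e+02  1.000e-01 -4.000e-01] F [ 0.2 -0.1 -0. ] gap 85.6
 trans cm [-1.83, -9.61, 15.42] rot [-0.001, 0.001, 0.098]
```

Call:
jog_arm:
  plan:
    - {"hand":1,"translation":[-1.8,-4,4],"rot":[0,0,0.05]}
    - {"hand":1,"translation":[-1.8,-7,8],"rot":[0,0,0.1]}
    - {"hand":1,"translation":[-1.8,-9.6,12],"rot":[0,0,0.1]}
    - {"hand":1,"translation":[-1.8,-9.6,15.4],"rot":[0,0,0.1]}
    - {"hand":1,"translation":[-1.8,-9.6,15.4],"rot":[0,0,0.1]}

```text
time: 1.45
ee_pos: [409.7, -248.3, 96.5]
tcp_rot: [-179.8, 0.2, -6.1]
ft_force: [0.7, -0.3, -0.6]
finger_gap: 85.2
```

Run:
```python
from h import *
goto((412,-250,2),(180,0,-6)); snap('wrist','w2')
```

```text
t 1.45 pos [ 409.7 -248.3   96.5] rpy [-179.8    0.2   -6.1] F [ 0.7 -0.3 -0.6] gap 85.2
 trans cm [0.29, 0.17, 9.44] rot [-0.003, 0.004, -0.002]
```

View pics/w2.png

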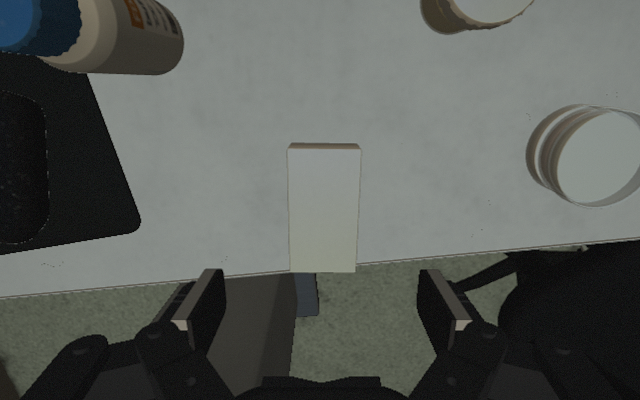

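Run:
```python
from h import *
d=load('w2');W=cloud(d);z=W[...,2]
m=np.zeros(z.shape,bool); m[120:290,270:380]=1
k=m&(z>22)&(z<33); k=cv2.morphologyEx(k.astype(np.uint8),cv2.MORPH_OPEN,np.ones((3,3)))>0
v,u=np.nonzero(k);q=onplane(d,u,v,26)[:,:2].astype(np.float32)
r=cv2.minAreaRect(q); print(r,cv2.boxPoints(r).round(1).tolist())
goto((412,-250,2),(180,0,-6))
```

```text
((412.3150634765625, -249.17832946777344), (47.473087310791016, 89.31769561767578), 83.32390594482422) [[365.20001220703125, -267.6000061035156], [453.8999938964844, -277.8999938964844], [459.3999938964844, -230.8000030517578], [370.70001220703125, -220.39999389648438]]
t 1.5 pos [ 408.7 -247.5   94.1] rpy [-179.7    0.4   -6.1] F [ 0.9  0.3 -2.1] gap 85.8
 trans cm [0.42, 0.25, 9.2] rot [-0.004, 0.008, -0.002]
```

Call:
jog_arm:
  plan:
    - {"hand":1,"translation":[0.4,0.2,3],"rot":[0,0,0.01]}
    - {"hand":1,"translation":[0.4,0.2,5.5],"rot":[0,0,0.01]}
    - {"hand":1,"translation":[0.4,0.2,7],"rot":[0,0,0.01]}
    - {"hand":1,"translation":[0.4,0.2,8],"rot":[0,0,0.01]}
    - {"hand":1,"translation":[0.4,0.2,8.5],"rot":[0,0,0.01]}

```text
time: 1.92
ee_pos: [411.3, -250.1, 8.9]
tcp_rot: [-179.7, 0.5, -6.8]
ft_force: [-0.3, -0.1, 0.4]
finger_gap: 85.5
```

Run:
```python
from h import *
goto((412,-249.5,2),(180,0,-6.7))
```

```text
t 1.92 pos [ 411.3 -250.1    8.9] rpy [-179.7    0.5   -6.8] F [-0.3 -0.1  0.4] gap 85.5
 trans cm [0.06, -0.06, 0.69] rot [-0.004, 0.008, -0.001]
```

Call:
jog_arm:
  plan:
    - {"hand":1,"translation":[0.05,0,0.3],"rot":[0,0.008,0]}
    - {"hand":0.6,"translation":[0.05,0,0.6],"rot":[0,0.008,0]}
    - {"hand":0.4,"translation":[0.05,0,0.65],"rot":[0,0.008,0]}
    - {"hand":0.3,"translation":[0.05,0,0.65],"rot":[0,0.008,0]}
    - {"hand":0.3,"translation":[0.05,0,0.65],"rot":[0,0.008,0]}

```text
time: 2.33
ee_pos: [412.4, -250.5, 3.6]
tcp_rot: [-179.8, -0.1, -6.8]
ft_force: [0.0, -0.3, -0.1]
finger_gap: 47.0
```

Call:
jog_arm:
  plan:
    - {"hand":0.3,"translation":[0,0,0],"rot":[0,0,0]}
    - {"hand":0.3,"translation":[0,0,0],"rot":[0,0,0]}
    - {"hand":0.3,"translation":[0,0,0],"rot":[0,0,0]}
    - {"hand":0.3,"translation":[0,0,0],"rot":[0,0,0]}
    - {"hand":0.3,"translation":[0,0,0],"rot":[0,0,0]}

```text
time: 2.75
ee_pos: [412.4, -250.5, 3.5]
tcp_rot: [-179.8, -0.1, -6.8]
ft_force: [-0.1, -0.1, -1.0]
finger_gap: 46.5
```

Run:
```python
from h import *
goto((412,-249.5,2),(180,0,-6.7)); snap('wrist','w3')
```

```text
t 2.75 pos [ 412.4 -250.5    3.5] rpy [-1.798e+02 -1.000e-01 -6.800e+00] F [-0.1 -0.1 -1. ] gap 46.5
 trans cm [-0.05, -0.09, 0.15] rot [-0.004, -0.001, -0.001]
```

View pics/w3.png

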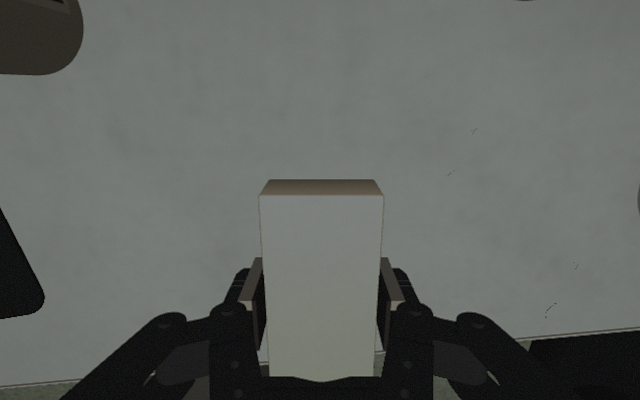

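Call:
jog_arm:
  plan:
    - {"hand":0.3,"translation":[0,0,-3],"rot":[0,0,0]}
    - {"hand":0.3,"translation":[0,0,-7],"rot":[0,0,0]}
    - {"hand":0.3,"translation":[0,0,-11],"rot":[0,0,0]}
    - {"hand":0.3,"translation":[0,-1,-15],"rot":[0,0,-0.05]}
    - {"hand":0.3,"translation":[0,-4,-18],"rot":[0,0,-0.1]}

```text
time: 3.22
ee_pos: [416.8, -213.6, 186.3]
tcp_rot: [-179.9, -0.2, -1.1]
ft_force: [1.9, -0.2, -0.5]
finger_gap: 46.5
```

Call:
jog_arm:
  plan:
    - {"hand":0.3,"translation":[0,-4,-2],"rot":[0,0,-0.05]}
    - {"hand":0.3,"translation":[0,-8,-4],"rot":[0,0,-0.1]}
    - {"hand":0.3,"translation":[0,-12,-6],"rot":[0,0,-0.1]}
    - {"hand":0.3,"translation":[0,-16,-7],"rot":[0,0,-0.1]}
    - {"hand":0.3,"translation":[0,-20,-7],"rot":[0,0,-0.1]}

```text
time: 3.63
ee_pos: [420.3, -18.9, 258.8]
tcp_rot: [-180.0, -0.4, 4.6]
ft_force: [1.0, 0.2, -0.7]
finger_gap: 46.7
```

Run:
```python
from h import *
goto((440,240,250),(180,0,-1))
```

```text
t 3.63 pos [420.3 -18.9 258.8] rpy [-180.    -0.4    4.6] F [ 1.   0.2 -0.7] gap 46.7
 trans cm [4.03, -25.65, 0.93] rot [-0.001, -0.008, 0.098]
```

Call:
jog_arm:
  plan:
    - {"hand":0.3,"translation":[1,-4,0.5],"rot":[0,0,0.05]}
    - {"hand":0.3,"translation":[2,-8,1],"rot":[0,0,0.11]}
    - {"hand":0.3,"translation":[3,-12,1],"rot":[0,0,0.11]}
    - {"hand":0.3,"translation":[4,-16,1],"rot":[0,0,0.11]}
    - {"hand":0.3,"translation":[4,-20,1],"rot":[0,0,0.11]}

```text
time: 4.05
ee_pos: [443.6, 17.5, 249.1]
tcp_rot: [-178.2, -0.4, 1.1]
ft_force: [0.2, -0.1, -0.3]
finger_gap: 46.7
```

Call:
jog_arm:
  plan:
    - {"hand":0.3,"translation":[0,-3,0],"rot":[0,0,0]}
    - {"hand":0.3,"translation":[0,-4,0],"rot":[0,0,0]}
    - {"hand":0.3,"translation":[0,-5,0],"rot":[0,0,0]}
    - {"hand":0.3,"translation":[0,-5.5,0],"rot":[0,0,0]}
    - {"hand":0.3,"translation":[0,-5.5,0],"rot":[0,0,0]}

```text
time: 4.47
ee_pos: [444.3, 41.4, 251.0]
tcp_rot: [-176.9, -0.3, 3.4]
ft_force: [0.1, -0.2, 0.5]
finger_gap: 46.8
```

Run:
```python
from h import *
goto((440,240,250),(180,0,-1)); snap('wrist','w4')
```

```text
t 4.47 pos [444.3  41.4 251. ] rpy [-176.9   -0.3    3.4] F [ 0.1 -0.2  0.5] gap 46.8
 trans cm [0.74, -19.81, 1.19] rot [-0.055, -0.004, 0.077]
```

View pics/w4.png

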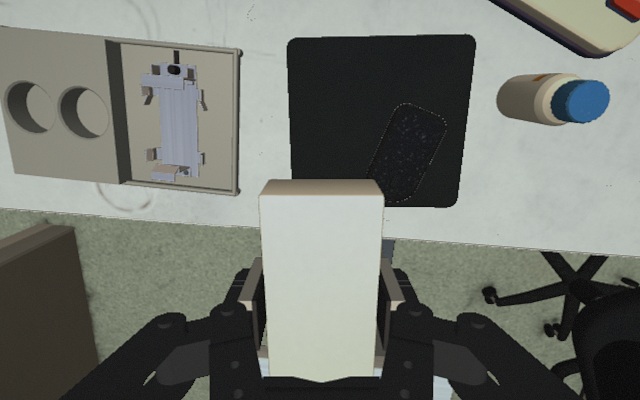

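Run:
```python
from h import *
s=manip.get_obs(); print(s['q'].round(1),s['qd'].round(1)); goto((440,240,250),(180,0,-1))
```

```text
[  3.3  -9.   -1.4  97.3   3.1 179.9] [-0.2  0.  -0.2 -0.  -0.  -0.1]
t 4.52 pos [444.3  41.3 250.9] rpy [-176.9   -0.3    3.4] F [-0.   0.  -0.9] gap 47.0
 trans cm [0.74, -19.83, 1.18] rot [-0.055, -0.004, 0.076]
```

Call:
jog_arm:
  plan:
    - {"hand":0.3,"translation":[0,-4,0],"rot":[-0.01,0,-0.12]}
    - {"hand":0.3,"translation":[0,-8,0],"rot":[-0.02,0,-0.24]}
    - {"hand":0.3,"translation":[0,-12,0],"rot":[-0.03,0,-0.36]}
    - {"hand":0.3,"translation":[0,-16,0],"rot":[-0.03,0,-0.48]}
    - {"hand":0.3,"translation":[0,-18,0],"rot":[-0.03,0,-0.6]}

```text
time: 4.93
ee_pos: [433.0, 224.0, 260.8]
tcp_rot: [-179.2, -1.6, 38.2]
ft_force: [0.6, 0.4, -0.2]
finger_gap: 47.1
```

Call:
jog_arm:
  plan:
    - {"hand":0.3,"translation":[0,0,0],"rot":[0,0,-0.12]}
    - {"hand":0.3,"translation":[0,0,0],"rot":[0,0,-0.24]}
    - {"hand":0.3,"translation":[0,0,0],"rot":[0,0,-0.36]}
    - {"hand":0.3,"translation":[0,0,0],"rot":[0,0,-0.48]}
    - {"hand":0.3,"translation":[0,0,0],"rot":[0,0,-0.62]}

```text
time: 5.35
ee_pos: [433.0, 223.9, 260.8]
tcp_rot: [179.7, -1.7, 73.2]
ft_force: [-0.4, -0.7, -0.4]
finger_gap: 46.8
```

Call:
jog_arm:
  plan:
    - {"hand":0.3,"translation":[0,0,0],"rot":[0,0,-0.12]}
    - {"hand":0.3,"translation":[0,0,0],"rot":[0,0,-0.24]}
    - {"hand":0.3,"translation":[0,0,0],"rot":[0,0,-0.36]}
    - {"hand":0.3,"translation":[0,0,0],"rot":[0,0,-0.48]}
    - {"hand":0.3,"translation":[0,0,0],"rot":[0,0,-0.62]}

```text
time: 5.77
ee_pos: [433.0, 223.7, 260.8]
tcp_rot: [178.8, -1.3, 108.2]
ft_force: [-0.4, -0.3, -0.8]
finger_gap: 47.3
```

Call:
jog_arm:
  plan:
    - {"hand":0.3,"translation":[0,0,0],"rot":[0,0,-0.12]}
    - {"hand":0.3,"translation":[0,0,0],"rot":[0,0,-0.24]}
    - {"hand":0.3,"translation":[0,0,0],"rot":[0,0,-0.36]}
    - {"hand":0.3,"translation":[0,0,0],"rot":[0,0,-0.48]}
    - {"hand":0.3,"translation":[0,0,0],"rot":[0,0,-0.62]}

```text
time: 6.18
ee_pos: [433.0, 223.4, 260.9]
tcp_rot: [178.3, -0.3, 143.1]
ft_force: [-0.1, -0.6, -0.8]
finger_gap: 46.9
```

Run:
```python
from h import *
goto((440,225,250),(180,0,178))
```

```text
t 6.18 pos [433.  223.4 260.9] rpy [178.3  -0.3 143.1] F [-0.1 -0.6 -0.8] gap 46.9
 trans cm [-0.47, 0.51, 1.1] rot [0.031, 0.004, -0.608]
```

Call:
jog_arm:
  plan:
    - {"hand":0.3,"translation":[-0.5,0.5,1],"rot":[0.01,0,-0.12]}
    - {"hand":0.3,"translation":[-0.5,0.5,1],"rot":[0.02,0,-0.24]}
    - {"hand":0.3,"translation":[-0.5,0.5,1],"rot":[0.03,0,-0.36]}
    - {"hand":0.3,"translation":[-0.5,0.5,1],"rot":[0.03,0,-0.48]}
    - {"hand":0.3,"translation":[-0.5,0.5,1],"rot":[0.03,0,-0.61]}

```text
time: 6.6
ee_pos: [440.2, 224.5, 250.8]
tcp_rot: [-179.9, 0.2, 178.1]
ft_force: [-0.5, 0.1, -1.0]
finger_gap: 46.7
```

Run:
```python
from h import *
goto((440,225,250),(180,0,178)); snap('wrist','w5')
```

```text
t 6.6 pos [440.2 224.5 250.8] rpy [-179.9    0.2  178.1] F [-0.5  0.1 -1. ] gap 46.7
 trans cm [0.02, 0.04, 0.08] rot [-0.001, 0.003, 0.002]
```

View pics/w5.png

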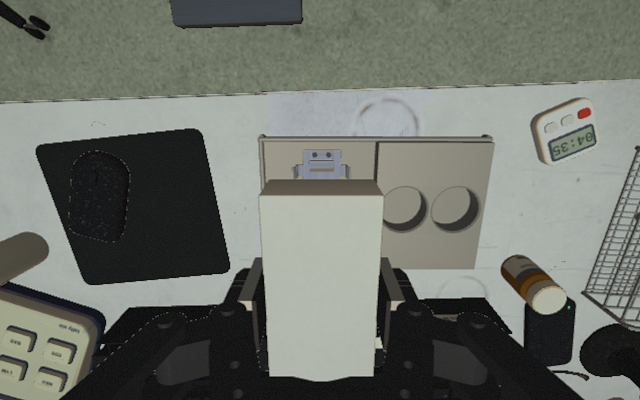

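Run:
```python
from h import *
for tag,rois in [('w4',[(2,70,56,140),(56,78,112,145)]),('w5',[(382,178,430,240),(428,178,482,240)])]:
    d=load(tag);W=cloud(d);z=W[...,2]
    for r in rois:
        m=np.zeros(z.shape,np.uint8); m[r[1]:r[3],r[0]:r[2]]=1
        k=((z<26)&(m>0)).astype(np.uint8)
        n,l,st,c=cv2.connectedComponentsWithStats(k); i=1+np.argmax(st[1:,4])
        cn,_=cv2.findContours((l==i).astype(np.uint8),cv2.RETR_EXTERNAL,cv2.CHAIN_APPROX_NONE); cn=cn[0][:,0]
        q=onplane(d,cn[:,0],cn[:,1],30)[:,:2].astype(np.float32)
        A=np.c_[2*q,np.ones(len(q))];s=np.linalg.lstsq(A,(q**2).sum(1),rcond=None)[0]; print(tag,st[i],'c',s[:2].round(1),'R',np.sqrt(s[2]+s[0]**2+s[1]**2).round(1))
    # deck height and tray corners
    print('deck z',[np.round(W[v,u],1) for v,u in ([(60,60)] if tag=='w4' else [(160,430),(255,440)])])
    hs=((z>24)&(z<36)).astype(np.uint8); 
    if tag=='w5': hs[:, :378]=0; hs[:,500:]=0
    else: hs[:,125:]=0; hs[200:]=0
    n,l,st,c=cv2.connectedComponentsWithStats(hs);i=1+np.argmax(st[1:,4]);v,u=np.nonzero(l==i)
    q=onplane(d,u,v,30)[:,:2].astype(np.float32);r=cv2.minAreaRect(q);print(r,cv2.boxPoints(r).round(1).tolist())
d=load('w4')
# cradle features
print('w4 rim right-top, right-bot (z17)',onplane(d,np.array([241,238]),np.array([49,193]),17).round(1))
crop('w4',100,30,250,210,4,'c4'); crop('w5',240,120,500,280,3,'c5')
```

```text
w4 [   7   82   48   52 1797] c [491.2 375.1] R 25.8
w4 [  59   88   49   50 1815] c [489.2 315.7] R 25.8
deck z [array([541.7, 334.1,  28.3])]
((489.88397216796875, 345.3348388671875), (128.8187713623047, 153.5170440673828), 88.09357452392578) [[411.0, 283.5], [564.5, 278.3999938964844], [568.7000122070312, 407.20001220703125], [415.29998779296875, 412.29998779296875]]
w5 [ 383  187   43   44 1511] c [487.1 317.6] R 25.4
w5 [ 431  187   47   44 1570] c [489.1 376.2] R 25.9
deck z [array([431.7, 344.5,  29.6]), array([548.1, 365. ,  29.4])]
((488.50445556640625, 347.17816162109375), (124.96672058105469, 152.6990966796875), 88.17285919189453) [[410.20001220703125, 287.20001220703125], [562.7999877929688, 282.29998779296875], [566.7999877929688, 407.20001220703125], [414.20001220703125, 412.1000061035156]]
w4 rim right-top, right-bot (z17) [[563.7 145.3  17. ]
 [407.  151.2  17. ]]
```

View pics/c4.png

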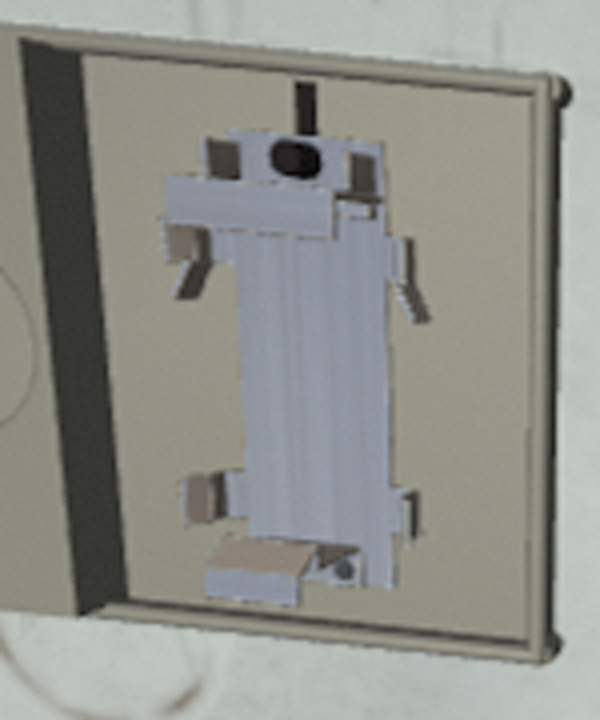

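View pics/c5.png

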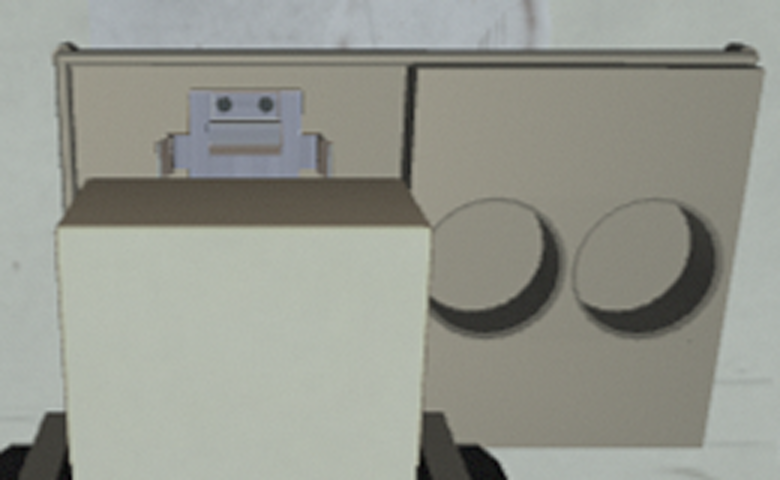

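Run:
```python
from h import *
d=load('w4');W=cloud(d)
def P(x,y,h,n): print(n,onplane(d,100+x/4-.375,30+y/4-.375,h).round(1))
P(240,380,6,'floor L mid');P(388,380,6,'floor R mid')
P(250,540,6,'floor L near');P(395,585,6,'floor R near')
P(165,225,33,'lip front L');P(332,238,33,'lip front R');P(165,178,33,'lip back L')
P(205,545,0+40,'clip');
P(205,245,21,'guide far L'); P(410,240,21,'guide far R');P(190,475,21,'guide nr L'); P(415,490,21,'guide nr R')
# depth check
for (x,y) in [(250,205),(310,380),(255,555),(250,590),(185,240)]:
    print((x,y),W[30+y//4,100+x//4].round(1))
z=W[...,2]; v,u=np.nonzero((z>30)&(z<48)); k=(u>130)&(u<220)&(v>50)&(v<200)
print(W[v[k],u[k]].round(0)[::8].tolist())
```

```text
floor L mid [479.5 245.1   6. ]
floor R mid [482.3 201.4   6. ]
floor L near [432.3 246.4   6. ]
floor R near [421.6 202.7   6. ]
lip front L [521.1 247.2  33. ]
lip front R [520.5 202.9  33. ]
lip back L [532.6 245.9  33. ]
clip [438.  241.1  40. ]
guide far L [516.5 243.6  21. ]
guide far R [521.1 187.   21. ]
guide nr L [453.5 254.3  21. ]
guide nr R [453.7 189.   21. ]
(250, 205) [527.2 221.8  37.6]
(310, 380) [480.2 225.5   4.1]
(255, 555) [436.4 228.   39.3]
(250, 590) [428.1 226.   46.8]
(185, 240) [517.  252.   15.4]
[[534.0, 243.0, 37.0], [533.0, 238.0, 39.0], [533.0, 231.0, 37.0], [532.0, 236.0, 37.0], [533.0, 227.0, 38.0], [533.0, 219.0, 37.0], [531.0, 236.0, 38.0], [532.0, 228.0, 37.0], [532.0, 219.0, 37.0], [533.0, 210.0, 39.0], [530.0, 239.0, 37.0], [531.0, 230.0, 38.0], [531.0, 221.0, 38.0], [531.0, 213.0, 38.0], [532.0, 204.0, 38.0], [529.0, 243.0, 36.0], [529.0, 234.0, 37.0], [530.0, 226.0, 38.0], [530.0, 217.0, 38.0], [531.0, 210.0, 36.0], [531.0, 201.0, 36.0], [528.0, 240.0, 37.0], [529.0, 231.0, 37.0], [529.0, 223.0, 37.0], [530.0, 214.0, 37.0], [530.0, 206.0, 38.
[... 1283 characters left out ...]
6.0, 221.0, 41.0], [436.0, 213.0, 38.0], [435.0, 233.0, 44.0], [435.0, 224.0, 42.0], [435.0, 217.0, 40.0], [434.0, 238.0, 47.0], [434.0, 230.0, 45.0], [435.0, 221.0, 44.0], [435.0, 212.0, 44.0], [433.0, 236.0, 46.0], [434.0, 227.0, 47.0], [434.0, 219.0, 44.0], [432.0, 215.0, 35.0], [432.0, 232.0, 47.0], [433.0, 223.0, 47.0], [433.0, 215.0, 45.0], [431.0, 233.0, 48.0], [431.0, 225.0, 46.0], [432.0, 216.0, 47.0], [430.0, 233.0, 48.0], [431.0, 224.0, 48.0], [431.0, 216.0, 46.0], [429.0, 233.0, 47.0], [429.0, 225.0, 47.0], [430.0, 214.0, 47.0], [428.0, 233.0, 47.0], [429.0, 222.0, 47.0], [429.0, 214.0, 47.0], [427.0, 229.0, 47.0], [428.0, 218.0, 47.0], [426.0, 230.0, 47.0], [427.0, 215.0, 47.0]]
```

Run:
```python
from h import *
d=load('w5');W=cloud(d)
def P(x,y,h,n): print(n,onplane(d,240+x/3-.33,120+y/3-.33,h).round(1))
P(190,89,6,'plate L');P(302,89,6,'plate R');
P(210,122,47,'clip l');P(281,122,47,'clip r');P(175,150,21,'guide l');P(318,150,21,'guide r')
P(165,135,21,'guide l outer');P(327,135,21,'guide r outer')
z=W[...,2]
m=(z>30)&(z<52);v,u=np.nonzero(m);k=(u>295)&(u<350)&(v<180)&(v>145);q=W[v[k],u[k]];print(len(q),q.min(0).round(),q.max(0).round(),q.mean(0).round(1))
print(np.median(W[174:178,330:336],axis=(0,1)))
```

```text
plate L [419.4 204.7   6. ]
plate R [420.7 247.8   6. ]
clip l [424.5 213.6  47. ]
clip r [425.2 238.3  47. ]
guide l [439.8 198.8  21. ]
guide r [441.5 252.8  21. ]
guide l outer [433.9 195.4  21. ]
guide r outer [435.8 256.2  21. ]
296 [424. 212.  34.] [439. 238.  50.] [430.7 225.   45.1]
[451.48718305 238.12336048   5.35168926]
```

```bash
cat >> h.py <<'E'
YAW=-1.9
def tilt(th):  # tool orientation with box tilted th deg (+x end down)
    Rz=Ro.from_euler('z',YAW,degrees=True)
    return Rz*Ro.from_euler('y',th,degrees=True)*Ro.from_euler('xyz',(180,0,180),degrees=True)
def yl(x): return 224-0.033*(x-482)
def go(p,R):
    goto(p,R.as_euler('xyz',degrees=True))
def boxpts():
    s=manip.get_obs(); R=Ro.from_euler('xyz',s['tcp_rot'],degrees=True).as_matrix();p=s['ee_pos']
    ex=-R[:,0];tz=R[:,2]
    B=p+45*ex+3.5*tz;U=B-26*tz;C=p-45*ex+3.5*tz
    print('B',B.round(1),'U',U.round(1),'rearbot',C.round(1),'tilt',np.degrees(np.arcsin(-ex[2])).round(1))
E
python3 - <<'E'
from h import *
go((455,yl(455),110),tilt(37)); boxpts()
E
```

```text
t 6.65 pos [440.2 224.6 250.9] rpy [-180.     0.2  178.7] F [-0.3 -0.2  0.4] gap 46.9
 trans cm [-1.42, 0.08, 14.1] rot [-0.004, 0.65, 0.009]
B [485.2 223.5 247.6] U [485.1 223.5 273.6] rearbot [395.2 225.6 247.3] tilt -0.2
```

Call:
jog_arm:
  plan:
    - {"hand":0.3,"translation":[-1.4,0,2],"rot":[0,0.12,0]}
    - {"hand":0.3,"translation":[-1.4,0,4],"rot":[0,0.24,0]}
    - {"hand":0.3,"translation":[-1.4,0,6],"rot":[0,0.36,0]}
    - {"hand":0.3,"translation":[-1.4,0.1,8],"rot":[0,0.48,0.01]}
    - {"hand":0.3,"translation":[-1.4,0.1,10],"rot":[0,0.6,0.01]}

```text
time: 7.07
ee_pos: [455.2, 225.1, 150.9]
tcp_rot: [-179.7, -34.3, 177.7]
ft_force: [-0.6, -0.5, -0.7]
finger_gap: 46.8
```

Run:
```python
from h import *
go((458,yl(458),90),tilt(37)); boxpts()
```

```text
t 7.07 pos [455.2 225.1 150.9] rpy [-179.7  -34.3  177.7] F [-0.6 -0.5 -0.7] gap 46.8
 trans cm [-3.67, 0.0, 4.87] rot [-0.001, 0.046, -0.006]
B [490.3 223.7 122.7] U [505.  223.3 144.1] rearbot [416.1 226.7 173.4] tilt 34.3
```

Call:
jog_arm:
  plan:
    - {"hand":0.3,"translation":[-1.5,0,2],"rot":[0,0.03,0]}
    - {"hand":0.3,"translation":[-3,0,4],"rot":[0,0.045,0]}
    - {"hand":0.3,"translation":[-3.7,0,4.9],"rot":[0,0.045,0]}
    - {"hand":0.3,"translation":[-3.7,0,4.9],"rot":[0,0.045,0]}
    - {"hand":0.3,"translation":[-3.7,0,4.9],"rot":[0,0.045,0]}

```text
time: 7.48
ee_pos: [457.9, 224.7, 90.6]
tcp_rot: [-179.6, -36.9, 177.6]
ft_force: [0.1, 0.7, -0.7]
finger_gap: 46.5
```

Run:
```python
from h import *
go((461,yl(461),40),tilt(37)); boxpts(); snap('wrist','w6'); snap('side','s6'); snap('top','t6')
crop('s6',220,180,400,320,4,'c6')
```

```text
t 7.48 pos [457.9 224.7  90.6] rpy [-179.6  -36.9  177.6] F [ 0.1  0.7 -0.7] gap 46.5
 trans cm [-3.28, 0.03, 3.86] rot [-0.001, 0.002, -0.007]
B [491.8 223.3  60.8] U [507.4 222.8  81.6] rearbot [419.9 226.3 114.8] tilt 36.9
```

View pics/w6.png

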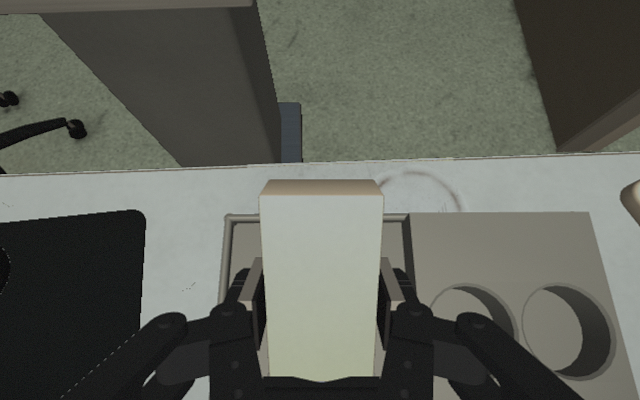

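View pics/c6.png

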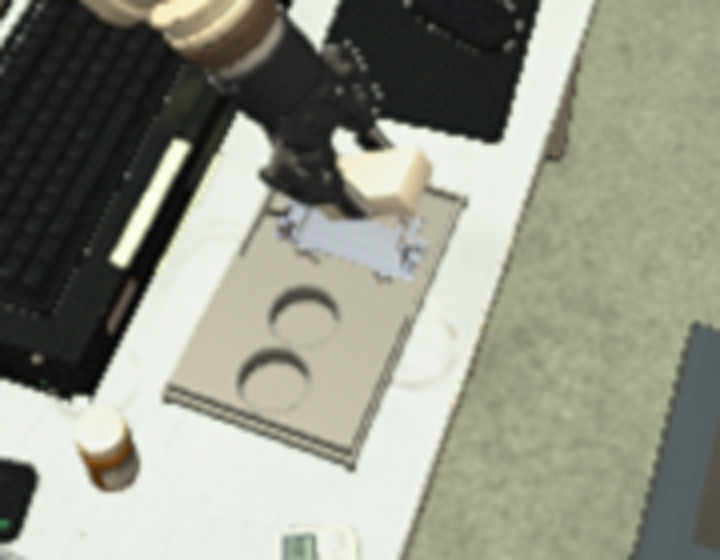

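Call:
jog_arm:
  plan:
    - {"hand":0.3,"translation":[-1,0,1.2],"rot":[0,0,-0.007]}
    - {"hand":0.3,"translation":[-2,0,2.3],"rot":[0,0,-0.007]}
    - {"hand":0.3,"translation":[-2.8,0,3.2],"rot":[0,0,-0.007]}
    - {"hand":0.3,"translation":[-3.2,0,3.7],"rot":[0,0,-0.007]}
    - {"hand":0.3,"translation":[-3.3,0,3.9],"rot":[0,0,-0.007]}

```text
time: 8.05
ee_pos: [461.2, 224.6, 39.9]
tcp_rot: [180.0, -36.8, 178.2]
ft_force: [-0.4, -0.9, -0.7]
finger_gap: 46.8
```

Run:
```python
from h import *
boxpts(); s=manip.get_obs();p=s['ee_pos']; go((p[0],yl(p[0]),p[2]-4),tilt(37)); go((478,yl(478),p[2]-4),tilt(37))
```

```text
B [495.1 223.6  10.1] U [510.7 223.1  30.9] rearbot [423.1 225.8  64. ] tilt 36.8
t 8.05 pos [461.2 224.6  39.9] rpy [180.  -36.8 178.2] F [-0.4 -0.9 -0.7] gap 46.8
 trans cm [-0.24, 0.01, 0.32] rot [-0.001, 0.004, 0.001]
t 8.05 pos [461.2 224.6  39.9] rpy [180.  -36.8 178.2] F [-0.4 -0.9 -0.7] gap 46.8
 trans cm [-1.59, 0.0, -0.69] rot [-0.001, 0.004, 0.001]
```

Call:
jog_arm:
  plan:
    - {"hand":0.3,"translation":[-0.08,0,0.1],"rot":[0,0,0]}
    - {"hand":0.3,"translation":[-0.15,0,0.2],"rot":[0,0,0]}
    - {"hand":0.3,"translation":[-0.2,0,0.27],"rot":[0,0,0]}
    - {"hand":0.3,"translation":[-0.24,0,0.32],"rot":[0,0,0]}
    - {"hand":0.3,"translation":[-0.27,0,0.36],"rot":[0,0,0]}

```text
time: 8.47
ee_pos: [461.3, 224.7, 35.6]
tcp_rot: [180.0, -36.8, 178.2]
ft_force: [-0.0, 0.6, -1.3]
finger_gap: 47.2
```

Run:
```python
from h import *
boxpts(); s=manip.get_obs();p=s['ee_pos']; print(s['ft_force']);go((p[0],yl(p[0]),p[2]-4),tilt(37)); go((481,yl(481),p[2]),tilt(37))
```

```text
B [495.3 223.6   5.9] U [510.8 223.1  26.7] rearbot [423.2 225.9  59.8] tilt 36.8
[-0.01913984  0.55162674 -1.31061737]
t 8.47 pos [461.3 224.7  35.6] rpy [180.  -36.8 178.2] F [-0.   0.6 -1.3] gap 47.2
 trans cm [-0.24, -0.0, 0.32] rot [-0.001, 0.004, 0.001]
t 8.47 pos [461.3 224.7  35.6] rpy [180.  -36.8 178.2] F [-0.   0.6 -1.3] gap 47.2
 trans cm [-1.58, -0.0, -1.18] rot [-0.001, 0.004, 0.001]
```

Call:
jog_arm:
  plan:
    - {"hand":0.3,"translation":[-0.3,0,-0.2],"rot":[0,0,0]}
    - {"hand":0.3,"translation":[-0.6,0,-0.43],"rot":[0,0,0]}
    - {"hand":0.3,"translation":[-0.9,0,-0.65],"rot":[0,0,0]}
    - {"hand":0.3,"translation":[-1.1,0,-0.8],"rot":[0,0,0]}
    - {"hand":0.3,"translation":[-1.2,0,-0.88],"rot":[0,0,0]}

```text
time: 8.88
ee_pos: [476.6, 224.2, 35.5]
tcp_rot: [180.0, -36.8, 178.2]
ft_force: [0.1, 0.6, -0.0]
finger_gap: 46.5
```

Run:
```python
from h import *
boxpts(); s=manip.get_obs();p=s['ee_pos']; print(s['ft_force'])
```

```text
B [510.6 223.1   5.7] U [526.1 222.6  26.6] rearbot [438.5 225.4  59.6] tilt 36.8
[ 0.06224016  0.56502912 -0.03994223]
```

Call:
jog_arm:
  plan:
    - {"hand":0.3,"translation":[-0.08,0,-0.06],"rot":[0,0,0]}
    - {"hand":0.3,"translation":[-0.16,0,-0.12],"rot":[0,0,0]}
    - {"hand":0.3,"translation":[-0.24,0,-0.18],"rot":[0,0,0]}
    - {"hand":0.3,"translation":[-0.32,0,-0.24],"rot":[0,0,0]}
    - {"hand":0.3,"translation":[-0.36,0,-0.27],"rot":[0,0,0]}

```text
time: 9.3
ee_pos: [481.2, 224.0, 35.5]
tcp_rot: [180.0, -36.8, 178.2]
ft_force: [-0.8, -0.4, 0.6]
finger_gap: 47.2
```

Call:
jog_arm:
  plan:
    - {"hand":0.3,"translation":[-0.06,0,-0.045],"rot":[0,0,0]}
    - {"hand":0.3,"translation":[-0.12,0,-0.09],"rot":[0,0,0]}
    - {"hand":0.3,"translation":[-0.16,0,-0.12],"rot":[0,0,0]}
    - {"hand":0.3,"translation":[-0.16,0,-0.12],"rot":[0,0,0]}
    - {"hand":0.3,"translation":[-0.16,0,-0.12],"rot":[0,0,0]}

```text
time: 9.72
ee_pos: [482.8, 224.0, 35.5]
tcp_rot: [180.0, -36.8, 178.2]
ft_force: [-4.8, 0.9, 0.8]
finger_gap: 46.8
```

Run:
```python
from h import *
boxpts(); s=manip.get_obs();p=s['ee_pos']; print(s['ft_force'],s['ft_torque'])
```

```text
B [516.7 222.9   5.8] U [532.3 222.4  26.6] rearbot [444.7 225.2  59.7] tilt 36.8
[-4.76350942  0.89693705  0.82331953] [ 0.03767437  0.35607336 -0.03684418]
```

```bash
cat >> h.py <<'E'
def path(ths,zb=6.8,wall=531.5,xm=526.5):
    s=manip.get_obs(); R=Ro.from_euler('xyz',s['tcp_rot'],degrees=True)
    for th in ths:
        T=tilt(th);M=T.as_matrix();ex=-M[:,0];tz=M[:,2]
        bx=min(wall-26*np.sin(np.radians(th)),xm)
        p=np.array([bx,0,zb])-45*ex-3.5*tz; p[1]=yl(p[0])
        print(th,'tcp',p.round(1),'C',(p-45*ex+3.5*tz).round(1),'t',(R.inv().apply(p-s['ee_pos'])/10).round(2).tolist(),'r',(R.inv()*T).as_rotvec().round(3).tolist())
E
python3 - <<'E'
from h import *
path([34,31,28,25,22,19,16,12,8,4,0])
E
```

```text
34 tcp [481.6 224.   34.9] C [442.4 225.3  57.1] t [0.05, -0.0, 0.12] r [-0.001, -0.049, 0.001]
31 tcp [481.4 224.   33. ] C [441.  225.4  53.2] t [-0.04, -0.0, 0.29] r [-0.001, -0.102, 0.001]
28 tcp [481.2 224.   31. ] C [439.9 225.4  49.1] t [-0.15, -0.0, 0.46] r [-0.001, -0.154, 0.001]
25 tcp [481.2 224.   29. ] C [439.  225.4  44.8] t [-0.27, -0.0, 0.62] r [-0.001, -0.207, 0.001]
22 tcp [481.4 224.   26.9] C [438.4 225.4  40.5] t [-0.4, -0.0, 0.78] r [-0.001, -0.259, 0.001]
19 tcp [481.6 224.   24.8] C [438.  225.5  36.1] t [-0.56, -0.0, 0.93] r [-0.001, -0.311, 0.001]
16 tcp [482.1 224.   22.6] C [437.9 225.5  31.6] t [-0.72, -0.0, 1.08] r [-0.001, -0.364, 0.001]
12 tcp [482.8 224.   19.6] C [438.1 225.5  25.5] t [-0.96, -0.0, 1.27] r [-0.001, -0.433, 0.001]
8 tcp [482.4 224.   16.5] C [437.4 225.5  19.3] t [-1.11, -0.0, 1.54] r [-0.001, -0.503, 0.001]
4 tcp [481.9 224.   13.4] C [436.8 225.5  13.1] t [-1.25, -0.0, 1.82] r [-0.0, -0.573, 0.001]
0 tcp [481.5 224.   10.3] C [436.5 225.5   6.8] t [-1.41, -0.0, 2.1] r [-0.0, -0.643, 0.001]
```

Call:
jog_arm:
  plan:
    - {"hand":0.3,"translation":[0.05,0,0.12],"rot":[0,-0.05,0]}
    - {"hand":0.3,"translation":[-0.04,0,0.29],"rot":[0,-0.1,0]}
    - {"hand":0.3,"translation":[-0.15,0,0.46],"rot":[0,-0.155,0]}
    - {"hand":0.3,"translation":[-0.27,0,0.62],"rot":[0,-0.207,0]}
    - {"hand":0.3,"translation":[-0.35,0,0.72],"rot":[0,-0.24,0]}

```text
time: 10.13
ee_pos: [481.7, 224.2, 28.1]
tcp_rot: [180.0, -22.8, 178.2]
ft_force: [-0.7, 0.1, 0.4]
finger_gap: 47.3
```

Run:
```python
from h import *
boxpts(); s=manip.get_obs();p=s['ee_pos']; print(s['ft_force'],s['ft_torque'])
path([22,19,16,12,8,4,0])
snap('wrist','w7');
```

```text
B [521.8 222.9   7.4] U [531.9 222.6  31.4] rearbot [438.9 225.5  42.3] tilt 22.8
[-0.71265258  0.09702166  0.39306828] [ 0.0345593  -0.38321111 -0.06492339]
22 tcp [481.4 224.   26.9] C [438.4 225.4  40.5] t [-0.02, -0.02, 0.12] r [-0.0, -0.014, 0.002]
19 tcp [481.6 224.   24.8] C [438.  225.5  36.1] t [-0.12, -0.02, 0.31] r [-0.0, -0.067, 0.002]
16 tcp [482.1 224.   22.6] C [437.9 225.5  31.6] t [-0.25, -0.02, 0.49] r [0.0, -0.119, 0.002]
12 tcp [482.8 224.   19.6] C [438.1 225.5  25.5] t [-0.43, -0.02, 0.74] r [0.0, -0.189, 0.002]
8 tcp [482.4 224.   16.5] C [437.4 225.5  19.3] t [-0.52, -0.02, 1.04] r [0.0, -0.259, 0.002]
4 tcp [481.9 224.   13.4] C [436.8 225.5  13.1] t [-0.59, -0.02, 1.34] r [0.0, -0.328, 0.002]
0 tcp [481.5 224.   10.3] C [436.5 225.5   6.8] t [-0.67, -0.02, 1.65] r [0.0, -0.398, 0.002]
```

View pics/w7.png

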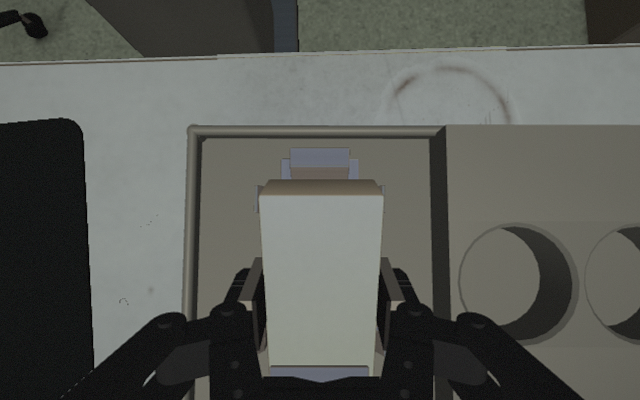

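Call:
jog_arm:
  plan:
    - {"hand":0.3,"translation":[-0.12,-0.01,0.31],"rot":[0,-0.067,0]}
    - {"hand":0.3,"translation":[-0.2,-0.02,0.4],"rot":[0,-0.1,0]}
    - {"hand":0.3,"translation":[-0.25,-0.02,0.49],"rot":[0,-0.12,0]}
    - {"hand":0.3,"translation":[-0.34,-0.02,0.62],"rot":[0,-0.155,0]}
    - {"hand":0.3,"translation":[-0.43,-0.02,0.74],"rot":[0,-0.19,0]}

```text
time: 10.6
ee_pos: [483.5, 224.1, 20.3]
tcp_rot: [179.9, -11.7, 178.2]
ft_force: [3.0, -0.0, -1.1]
finger_gap: 46.6
```

Run:
```python
from h import *
boxpts(); s=manip.get_obs();p=s['ee_pos']; print(s['ft_force'],s['ft_torque'])
path([12,8,4,2,0])
snap('wrist','w8');
```

```text
B [526.8 222.8   7.7] U [532.1 222.6  33.1] rearbot [438.8 225.5  26. ] tilt 11.7
[ 2.95129732 -0.00554148 -1.11884523] [-0.02294723 -0.69906044  0.00093296]
12 tcp [482.8 224.   19.6] C [438.1 225.5  25.5] t [0.05, -0.02, 0.08] r [0.001, 0.005, 0.002]
8 tcp [482.4 224.   16.5] C [437.4 225.5  19.3] t [0.03, -0.02, 0.39] r [0.001, -0.065, 0.002]
4 tcp [481.9 224.   13.4] C [436.8 225.5  13.1] t [0.02, -0.02, 0.7] r [0.001, -0.135, 0.002]
2 tcp [481.7 224.   11.9] C [436.6 225.5   9.9] t [0.01, -0.02, 0.86] r [0.001, -0.169, 0.002]
0 tcp [481.5 224.   10.3] C [436.5 225.5   6.8] t [-0.01, -0.02, 1.01] r [0.001, -0.204, 0.002]
```

View pics/w8.png

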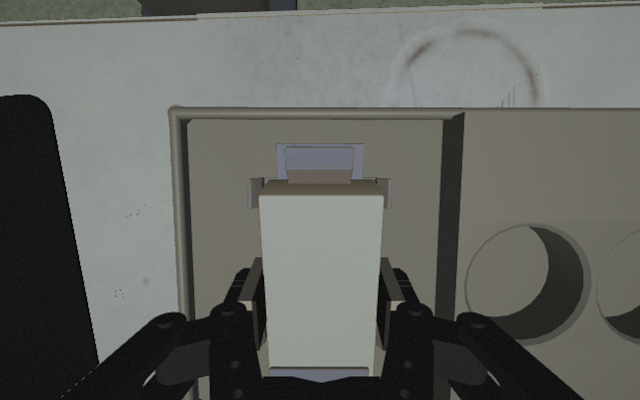

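Call:
jog_arm:
  plan:
    - {"hand":0.3,"translation":[0.03,-0.01,0.25],"rot":[0,-0.04,0]}
    - {"hand":0.3,"translation":[0.02,-0.02,0.45],"rot":[0,-0.08,0]}
    - {"hand":0.3,"translation":[0.02,-0.02,0.7],"rot":[0,-0.135,0]}
    - {"hand":0.3,"translation":[0,-0.02,0.9],"rot":[0,-0.18,0]}
    - {"hand":0.3,"translation":[-0.01,-0.02,1.05],"rot":[0,-0.21,0]}

```text
time: 11.07
ee_pos: [481.4, 224.1, 10.4]
tcp_rot: [179.9, 0.6, 178.2]
ft_force: [-0.5, -0.1, -1.2]
finger_gap: 46.8
```

Run:
```python
from h import *
boxpts(); s=manip.get_obs();p=s['ee_pos']; print(s['ft_force'],s['ft_torque'])
snap('wrist','w9');
```

```text
B [526.4 222.7   7.3] U [526.2 222.7  33.3] rearbot [436.5 225.5   6.4] tilt -0.6
[-0.54691936 -0.07826532 -1.23495581] [0.00572674 0.06732007 0.00437287]
```

View pics/w9.png

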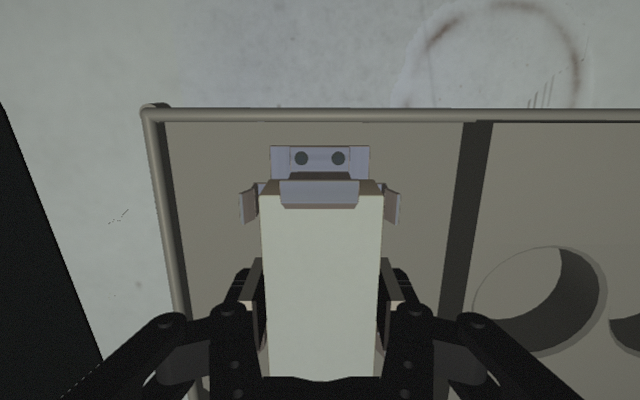

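Call:
jog_arm:
  plan:
    - {"hand":0.7,"translation":[0,0,0],"rot":[0,0,0]}
    - {"hand":0.85,"translation":[0,0,0],"rot":[0,0,0]}
    - {"hand":0.85,"translation":[0,0,0],"rot":[0,0,0]}
    - {"hand":0.85,"translation":[0,0,-1],"rot":[0,0,0]}
    - {"hand":0.85,"translation":[0,0,-4],"rot":[0,0,0]}

```text
time: 11.53
ee_pos: [478.2, 222.9, 46.9]
tcp_rot: [-179.9, 0.2, 178.2]
ft_force: [1.1, 0.4, -0.4]
finger_gap: 72.6
```

Call:
jog_arm:
  plan:
    - {"hand":0.85,"translation":[1,0,-4],"rot":[0,0,0]}
    - {"hand":0.85,"translation":[2,0,-8],"rot":[0,0,0]}
    - {"hand":0.85,"translation":[3,0,-11],"rot":[0,0,0]}
    - {"hand":0.85,"translation":[4,0,-12],"rot":[0,0,0]}
    - {"hand":0.85,"translation":[4,0,-12],"rot":[0,0,0]}

```text
time: 11.95
ee_pos: [438.1, 225.0, 170.8]
tcp_rot: [180.0, 0.4, 178.2]
ft_force: [0.3, -0.1, 0.3]
finger_gap: 72.4
```

Run:
```python
from h import *
goto((400,100,250),(180,0,178));snap('wrist','w10');snap('side','s10')
d=load('w10');W=cloud(d)
m=(W[...,2]>26)&(W[...,2]<36)&(W[...,1]<262)&(W[...,1]>190)&(W[...,0]>430)&(W[...,0]<530);v,u=np.nonzero(m);q=W[v,u]; print(len(q),q.min(0),q.max(0),np.median(q,0)); 
A=np.c_[q[:,:2],np.ones(len(q))];print(np.linalg.lstsq(A,q[:,2],rcond=None)[0])
```

```text
t 11.95 pos [438.1 225.  170.8] rpy [180.    0.4 178.2] F [ 0.3 -0.1  0.3] gap 72.4
 trans cm [3.37, -12.61, -7.95] rot [0.0, 0.007, 0.004]
4525 [432.60240017 199.23061375  26.13553369] [524.24922182 249.46624972  35.96845943] [476.92783806 224.1296536   31.24251708]
[2.69549180e-03 3.54071597e-07 2.99486388e+01]
```

View pics/w10.png

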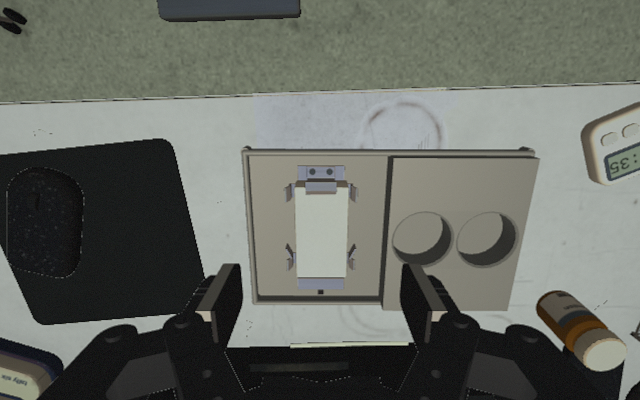

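Call:
jog_arm:
  plan:
    - {"hand":1,"translation":[-0.5,-3,-2.5],"rot":[0,0,0]}
    - {"hand":1,"translation":[-1,-7,-4],"rot":[0,0,0]}
    - {"hand":1,"translation":[-1.5,-11,-5],"rot":[0,0,0]}
    - {"hand":1,"translation":[-2,-15,-6],"rot":[0,0,0]}
    - {"hand":1,"translation":[-2.4,-19,-6],"rot":[0,0,0]}

```text
time: 12.47
ee_pos: [456.4, 32.2, 227.1]
tcp_rot: [-179.9, 0.1, 178.3]
ft_force: [1.4, -0.9, 0.9]
finger_gap: 85.2
```

Call:
jog_arm:
  plan:
    - {"hand":1,"translation":[-0.5,-4,0],"rot":[0,0,0]}
    - {"hand":1,"translation":[-1,-8,0],"rot":[0,0,0]}
    - {"hand":1,"translation":[-1.5,-12,0],"rot":[0,0,0]}
    - {"hand":1,"translation":[-2,-16,0],"rot":[0,0,0]}
    - {"hand":1,"translation":[-2.4,-20,0],"rot":[0,0,0]}

```text
time: 12.88
ee_pos: [473.9, -170.9, 225.4]
tcp_rot: [-179.9, -0.0, 178.2]
ft_force: [1.0, -0.1, -0.1]
finger_gap: 85.5
```

Run:
```python
from h import *
goto((485,-270,230),(180,0,178)); print(manip.get_obs()['q'].round())
```

```text
t 12.88 pos [ 473.9 -170.9  225.4] rpy [-179.9   -0.   178.2] F [ 1.  -0.1 -0.1] gap 85.5
 trans cm [-1.42, -9.87, -0.45] rot [-0.001, -0.0, 0.004]
[-20.  -1.   3.  94.  -0. -18.]
```

Call:
jog_arm:
  plan:
    - {"hand":1,"translation":[-0.5,-4,0],"rot":[0,0,0]}
    - {"hand":1,"translation":[-1,-8,0],"rot":[0,0,0]}
    - {"hand":1,"translation":[-1.5,-11,0],"rot":[0,0,0]}
    - {"hand":1,"translation":[-2,-13,0],"rot":[0,0,0]}
    - {"hand":1,"translation":[-2,-13,0],"rot":[0,0,0]}

```text
time: 13.3
ee_pos: [489.6, -305.2, 221.9]
tcp_rot: [180.0, -0.3, 178.0]
ft_force: [0.9, -0.7, -0.4]
finger_gap: 85.3
```

```bash
cat >> h.py <<'E'
def circ(tag,roi,h,lo,hi,rgb=None):
    d=load(tag);W=cloud(d);z=W[...,2];m=np.zeros(z.shape,bool);m[roi[1]:roi[3],roi[0]:roi[2]]=1
    k=m&(z>lo)&(z<hi)
    if rgb=='blue': k&=d['frame'][...,2]>d['frame'][...,0].astype(int)+40
    n,l,st,c=cv2.connectedComponentsWithStats(k.astype(np.uint8));i=1+np.argmax(st[1:,4])
    cn,_=cv2.findContours((l==i).astype(np.uint8),cv2.RETR_EXTERNAL,cv2.CHAIN_APPROX_NONE);cn=max(cn,key=len)[:,0]
    q=onplane(d,cn[:,0],cn[:,1],h)[:,:2]
    A=np.c_[2*q,np.ones(len(q))];s=np.linalg.lstsq(A,(q**2).sum(1),rcond=None)[0]
    print(tag,st[i],'c',s[:2].round(1),'R',np.sqrt(s[2]+s[0]**2+s[1]**2).round(1),'zmed',np.median(z[l==i]).round(1))
E
python3 - <<'E'
from h import *
snap('wrist','w11');goto((535,-342,100),(180,0,180))
circ('w10',(388,200,454,270),30,-5,26)
circ('w10',(454,200,520,272),30,-5,26)
E
```

```text
t 13.35 pos [ 489.4 -303.3  222.4] rpy [179.9  -0.3 178.1] F [-0.2  0.9  0.1] gap 85.2
 trans cm [-4.74, -3.72, 12.21] rot [0.001, -0.004, -0.034]
w10 [ 393  212   58   53 2313] c [486.6 316.6] R 25.8 zmed 3.6
w10 [ 457  213   58   52 2314] c [488.7 375.8] R 25.8 zmed 3.8
```

View pics/w11.png

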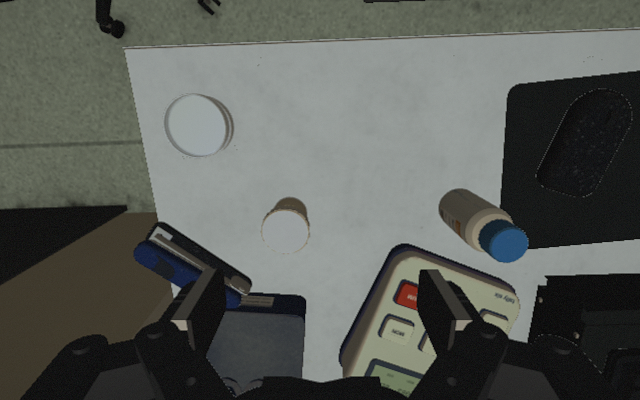

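Run:
```python
from h import *
circ('w11',(250,195,325,265),60,52,70)
circ('w11',(470,205,540,270),115,100,130,'blue')
W=cloud(load('w11'));
for n,u,v in [('calc',430,330),('stapler',200,270),('hub',260,340)]: print(n,W[v,u].round())
```

```text
w11 [ 260  207   49   47 1778] c [ 532.8 -341.8] R 23.8 zmed 58.5
w11 [ 489  228   39   35 1001] c [ 529.5 -153. ] R 14.9 zmed 114.0
calc [ 496. -263.  256.]
stapler [ 587. -442.   35.]
hub [ 672. -381.   49.]
```

Call:
jog_arm:
  plan:
    - {"hand":1,"translation":[-1.5,-1,3],"rot":[0,0,0]}
    - {"hand":1,"translation":[-3,-2.4,6],"rot":[0,0,0]}
    - {"hand":1,"translation":[-4.3,-3.7,9],"rot":[0,0,0]}
    - {"hand":1,"translation":[-4.6,-3.7,11],"rot":[0,0,0]}
    - {"hand":1,"translation":[-4.6,-3.7,12],"rot":[0,0,0]}

```text
time: 13.77
ee_pos: [532.6, -340.3, 96.8]
tcp_rot: [179.7, -0.6, 178.1]
ft_force: [-0.2, -0.5, -0.3]
finger_gap: 85.6
```

Run:
```python
from h import *
goto((534,-341.8,31),(180,0,178))
```

```text
t 13.77 pos [ 532.6 -340.3   96.8] rpy [179.7  -0.6 178.1] F [-0.2 -0.5 -0.3] gap 85.6
 trans cm [-0.21, -0.18, 6.58] rot [0.005, -0.01, 0.002]
```

Call:
jog_arm:
  plan:
    - {"hand":1,"translation":[-0.1,-0.15,2],"rot":[0.005,-0.01,0]}
    - {"hand":1,"translation":[-0.1,-0.15,4],"rot":[0.005,-0.01,0]}
    - {"hand":1,"translation":[-0.1,-0.15,5.5],"rot":[0.005,-0.01,0]}
    - {"hand":1,"translation":[-0.1,-0.15,6.4],"rot":[0.005,-0.01,0]}
    - {"hand":1,"translation":[-0.1,-0.15,6.5],"rot":[0.005,-0.01,0]}

```text
time: 14.18
ee_pos: [532.0, -340.2, 30.0]
tcp_rot: [179.9, -0.2, 178.1]
ft_force: [-0.3, 0.1, -0.9]
finger_gap: 85.3
```

Run:
```python
from h import *
goto((534,-341.8,31),(180,0,178)); snap('wrist','w12')
circ('w12',(200,100,440,320),60,52,75)
```

```text
t 14.18 pos [ 532.  -340.2   30. ] rpy [179.9  -0.2 178.1] F [-0.3  0.1 -0.9] gap 85.3
 trans cm [-0.21, -0.15, -0.1] rot [0.001, -0.003, 0.002]
w12 [ 255  256  120   64 6155] c [ 524.4 -341.7] R 19.0 zmed 58.5
```

View pics/w12.png

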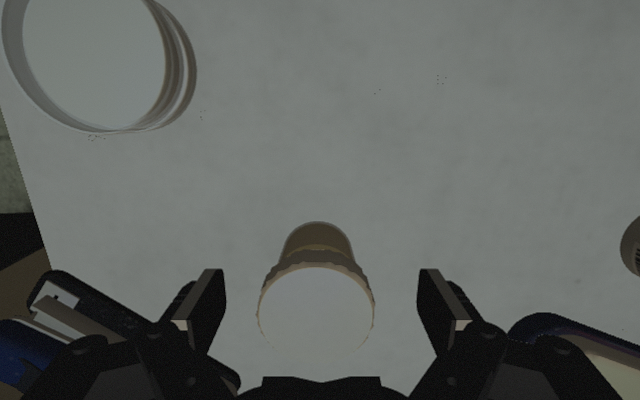

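Run:
```python
from h import *
d=load('w12'); print(onplane(d,[257.5,375,316.3,316],[307,307,307,359],60).round(1))
circ('w12',(200,250,440,318),60,54,75)
```

```text
[[ 528.4 -364.4   60. ]
 [ 529.9 -318.3   60. ]
 [ 529.1 -341.3   60. ]
 [ 554.5 -342.4   60. ]]
w12 [ 255  258  120   60 5712] c [ 524.5 -341.8] R 18.4 zmed 58.5
```

Call:
jog_arm:
  plan:
    - {"hand":0.75,"translation":[-0.05,-0.14,0],"rot":[0,0,0]}
    - {"hand":0.6,"translation":[-0.05,-0.14,0],"rot":[0,0,0]}
    - {"hand":0.4,"translation":[-0.05,-0.14,0],"rot":[0,0,0]}
    - {"hand":0.35,"translation":[-0.05,-0.14,0],"rot":[0,0,0]}
    - {"hand":0.35,"translation":[-0.05,-0.14,0],"rot":[0,0,0]}

```text
time: 14.65
ee_pos: [533.6, -342.4, 32.9]
tcp_rot: [-180.0, 0.0, 178.1]
ft_force: [-0.3, 1.1, 5.9]
finger_gap: 45.9
```

Call:
jog_arm:
  plan:
    - {"hand":0.35,"translation":[0,0,0],"rot":[0,0,0]}
    - {"hand":0.35,"translation":[0,0,0],"rot":[0,0,0]}
    - {"hand":0.35,"translation":[0,0,-0.3],"rot":[0,0,0]}
    - {"hand":0.35,"translation":[0,0,-0.8],"rot":[0,0,0]}
    - {"hand":0.35,"translation":[0,0,-1.5],"rot":[0,0,0]}

```text
time: 15.07
ee_pos: [533.3, -342.3, 47.9]
tcp_rot: [180.0, -0.0, 178.1]
ft_force: [-0.9, -0.6, -0.4]
finger_gap: 45.5
```

Run:
```python
from h import *
goto((534,-341.8,31),(180,0,178)); snap('wrist','w13')
```

```text
t 15.07 pos [ 533.3 -342.3   47.9] rpy [180.   -0.  178.1] F [-0.9 -0.6 -0.4] gap 45.5
 trans cm [-0.07, 0.05, 1.69] rot [0.0, -0.0, 0.002]
```

View pics/w13.png

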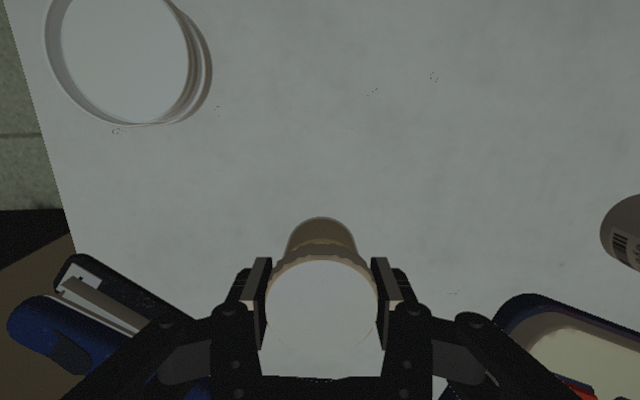

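Call:
jog_arm:
  plan:
    - {"hand":0.35,"translation":[0,0,-3],"rot":[0,0,0]}
    - {"hand":0.35,"translation":[0,0,-7],"rot":[0,0,0]}
    - {"hand":0.35,"translation":[1,0,-11],"rot":[0,0,0]}
    - {"hand":0.35,"translation":[2.5,2,-14],"rot":[0,0,0]}
    - {"hand":0.35,"translation":[4,5,-16],"rot":[0,0,0]}

```text
time: 15.53
ee_pos: [495.4, -292.6, 213.5]
tcp_rot: [-179.8, 0.3, 178.0]
ft_force: [0.5, 0.8, 0.5]
finger_gap: 45.5
```

Call:
jog_arm:
  plan:
    - {"hand":0.35,"translation":[1,4,0],"rot":[0,0,0]}
    - {"hand":0.35,"translation":[1,8,0],"rot":[0,0,0]}
    - {"hand":0.35,"translation":[1,12,0],"rot":[0,0,0]}
    - {"hand":0.35,"translation":[1,16,0],"rot":[0,0,0]}
    - {"hand":0.35,"translation":[1,20,0],"rot":[0,0,0]}

```text
time: 15.95
ee_pos: [492.1, -90.7, 213.6]
tcp_rot: [-179.8, 0.4, 178.0]
ft_force: [0.5, -0.9, -0.4]
finger_gap: 45.9
```

Call:
jog_arm:
  plan:
    - {"hand":0.35,"translation":[0,4,0],"rot":[0,0,0]}
    - {"hand":0.35,"translation":[0,8,0],"rot":[0,0,0]}
    - {"hand":0.35,"translation":[0,12,0],"rot":[0,0,0]}
    - {"hand":0.35,"translation":[0,16,0],"rot":[0,0,0]}
    - {"hand":0.35,"translation":[0,20,0],"rot":[0,0,0]}

```text
time: 16.37
ee_pos: [498.8, 111.2, 213.7]
tcp_rot: [-179.8, 0.5, 178.0]
ft_force: [1.1, -1.3, -0.5]
finger_gap: 46.0
```

Run:
```python
from h import *
goto((488,317,130),(180,0,178))
```

```text
t 16.37 pos [498.8 111.2 213.7] rpy [-179.8    0.5  178. ] F [ 1.1 -1.3 -0.5] gap 46.0
 trans cm [1.87, 20.56, 8.28] rot [-0.003, 0.008, -0.0]
```

Call:
jog_arm:
  plan:
    - {"hand":0.35,"translation":[0.5,4,0],"rot":[0,0.008,0]}
    - {"hand":0.35,"translation":[1,8,1],"rot":[0,0.008,0]}
    - {"hand":0.35,"translation":[1.5,12,2.5],"rot":[0,0.008,0]}
    - {"hand":0.35,"translation":[1.9,16,4.5],"rot":[0,0.008,0]}
    - {"hand":0.35,"translation":[1.9,19.5,6.5],"rot":[0,0.008,0]}

```text
time: 16.78
ee_pos: [486.7, 305.7, 150.4]
tcp_rot: [-179.9, 0.1, 178.0]
ft_force: [1.3, -0.5, -1.0]
finger_gap: 46.1
```

Run:
```python
from h import *
goto((488,317,90),(180,0,178))
```

```text
t 16.78 pos [486.7 305.7 150.4] rpy [-1.799e+02  1.000e-01  1.780e+02] F [ 1.3 -0.5 -1. ] gap 46.1
 trans cm [-0.08, 1.15, 6.04] rot [-0.002, 0.002, 0.0]
```

Call:
jog_arm:
  plan:
    - {"hand":0.35,"translation":[-0.1,0.6,2],"rot":[0,0,0]}
    - {"hand":0.35,"translation":[-0.1,1.1,4],"rot":[0,0,0]}
    - {"hand":0.35,"translation":[-0.1,1.1,5.4],"rot":[0,0,0]}
    - {"hand":0.35,"translation":[-0.1,1.1,5.8],"rot":[0,0,0]}
    - {"hand":0.35,"translation":[-0.1,1.1,5.8],"rot":[0,0,0]}

```text
time: 17.2
ee_pos: [487.7, 316.2, 91.6]
tcp_rot: [-179.8, 0.0, 178.0]
ft_force: [0.1, -0.5, -0.5]
finger_gap: 46.1
```

Run:
```python
from h import *
goto((488,317,67),(180,0,178)); snap('wrist','w14'); snap('side','s14'); crop('s14',240,200,360,310,5,'c14')
```

```text
t 17.2 pos [487.7 316.2  91.6] rpy [-179.8    0.   178. ] F [ 0.1 -0.5 -0.5] gap 46.1
 trans cm [-0.03, 0.09, 2.46] rot [-0.003, 0.001, 0.0]
```

View pics/w14.png

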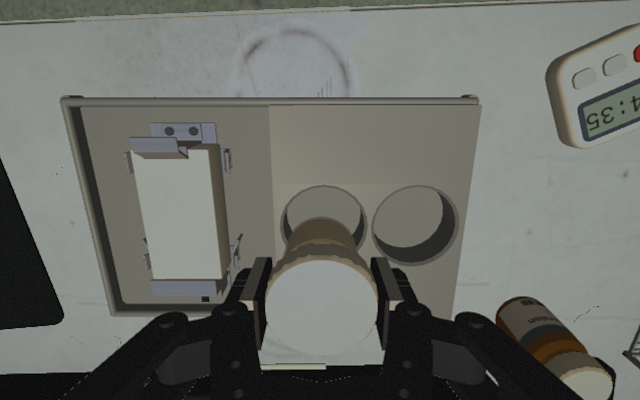

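View pics/c14.png

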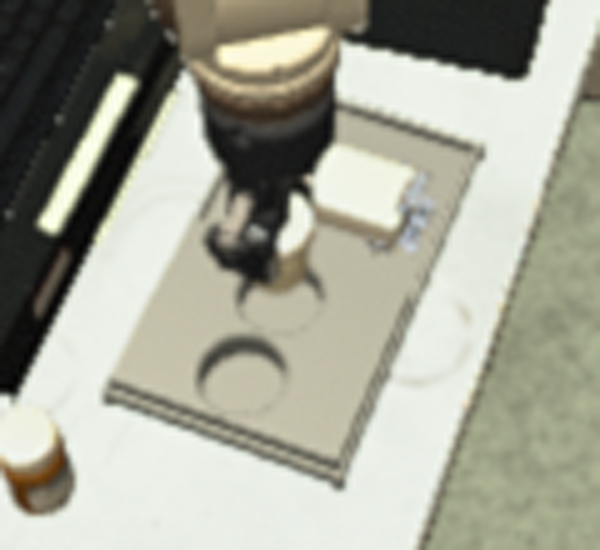

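Run:
```python
from h import *
d=load('w14');print(onplane(d,[282,367,325],[222,222,185],30).round(1))
circ('w14',(372,180,458,265),30,-5,26)
```

```text
[[484.1 291.3  30. ]
 [485.9 346.7  30. ]
 [460.1 320.1  30. ]]
w14 [ 373  187   81   75 4672] c [489.  376.8] R 25.9 zmed 3.6
```

Call:
jog_arm:
  plan:
    - {"hand":0.35,"translation":[0,0.13,0.8],"rot":[0,0,0]}
    - {"hand":0.35,"translation":[0,0.13,2],"rot":[0,0,0]}
    - {"hand":0.35,"translation":[0,0.13,3.2],"rot":[0,0,0]}
    - {"hand":0.35,"translation":[0,0.13,4.2],"rot":[0,0,0]}
    - {"hand":0.35,"translation":[0,0.13,4.7],"rot":[0,0,0]}

```text
time: 17.72
ee_pos: [488.0, 317.1, 44.2]
tcp_rot: [-179.8, 0.1, 178.0]
ft_force: [-1.2, 0.1, -1.2]
finger_gap: 46.3
```

Call:
jog_arm:
  plan:
    - {"hand":0.35,"translation":[0,0,0.15],"rot":[0,0,0]}
    - {"hand":0.35,"translation":[0,0,0.3],"rot":[0,0,0]}
    - {"hand":0.35,"translation":[0,0,0.45],"rot":[0,0,0]}
    - {"hand":0.35,"translation":[0,0,0.6],"rot":[0,0,0]}
    - {"hand":0.35,"translation":[0,0,0.6],"rot":[0,0,0]}

```text
time: 18.13
ee_pos: [488.1, 317.1, 38.3]
tcp_rot: [-179.8, 0.1, 178.0]
ft_force: [-0.1, 0.1, -0.9]
finger_gap: 45.9
```

Call:
jog_arm:
  plan:
    - {"hand":0.35,"translation":[0,0,0.08],"rot":[0,0,0]}
    - {"hand":0.35,"translation":[0,0,0.16],"rot":[0,0,0]}
    - {"hand":0.35,"translation":[0,0,0.24],"rot":[0,0,0]}
    - {"hand":0.35,"translation":[0,0,0.3],"rot":[0,0,0]}
    - {"hand":0.35,"translation":[0,0,0.3],"rot":[0,0,0]}

```text
time: 18.55
ee_pos: [488.7, 317.3, 37.0]
tcp_rot: [-179.9, 0.2, 178.0]
ft_force: [-2.2, -2.5, 9.3]
finger_gap: 45.7
```

Call:
jog_arm:
  plan:
    - {"hand":0.6,"translation":[0,0,0],"rot":[0,0,0]}
    - {"hand":0.75,"translation":[0,0,0],"rot":[0,0,0]}
    - {"hand":0.9,"translation":[0,0,0],"rot":[0,0,0]}
    - {"hand":0.9,"translation":[0,0,0],"rot":[0,0,0]}
    - {"hand":0.9,"translation":[0,0,-1.5],"rot":[0,0,0]}

```text
time: 18.97
ee_pos: [487.2, 316.5, 49.0]
tcp_rot: [-179.7, -0.0, 178.0]
ft_force: [-0.3, -0.1, -0.3]
finger_gap: 76.8
```

Call:
jog_arm:
  plan:
    - {"hand":0.9,"translation":[0,0,-4],"rot":[0,0,0]}
    - {"hand":0.9,"translation":[0,0,-8],"rot":[0,0,0]}
    - {"hand":0.9,"translation":[1,-1,-12],"rot":[0,0,0]}
    - {"hand":0.9,"translation":[2,-3,-15],"rot":[0,0,0]}
    - {"hand":0.9,"translation":[3,-5,-16],"rot":[0,0,0]}

```text
time: 19.38
ee_pos: [456.2, 268.7, 214.2]
tcp_rot: [-179.9, 0.2, 178.0]
ft_force: [0.5, -0.2, 0.5]
finger_gap: 76.7
```

Run:
```python
from h import *
goto((460,250,220),(180,0,178)); snap('wrist','w15')
```

```text
t 19.38 pos [456.2 268.7 214.2] rpy [-179.9    0.2  178. ] F [ 0.5 -0.2  0.5] gap 76.7
 trans cm [-0.45, -1.85, -0.57] rot [-0.001, 0.004, 0.001]
```

View pics/w15.png

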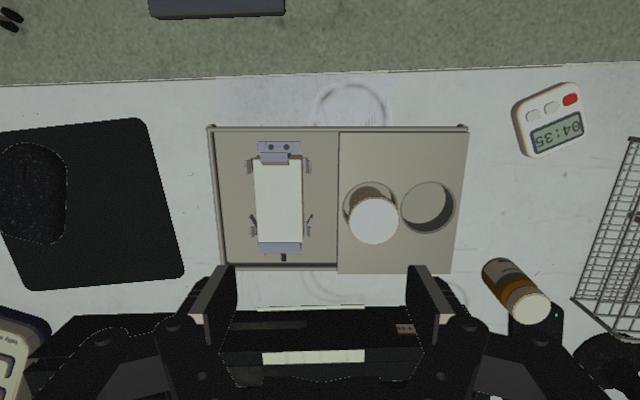

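Run:
```python
from h import *
circ('w15',(340,190,402,248),64,50,75)
circ('w15',(400,175,460,240),30,-5,26)
goto((475,-145,230),(180,0,90))
```

```text
w15 [ 347  193   52   51 2061] c [487.4 316.1] R 24.4 zmed 62.4
w15 [ 401  182   52   49 1960] c [489.2 376.5] R 26.0 zmed 3.5
t 19.43 pos [454.9 265.9 215.1] rpy [-179.9    0.3  178. ] F [ 3.  -0.2  3.5] gap 76.8
 trans cm [-3.47, -41.0, -1.39] rot [0.002, 0.005, 1.535]
```

Call:
jog_arm:
  plan:
    - {"hand":1,"translation":[-0.5,-4,-1],"rot":[0,0,0.12]}
    - {"hand":1,"translation":[-1,-8,-1.4],"rot":[0,0,0.24]}
    - {"hand":1,"translation":[-1.5,-12,-1.4],"rot":[0,0,0.36]}
    - {"hand":1,"translation":[-2,-16,-1.4],"rot":[0,0,0.48]}
    - {"hand":1,"translation":[-2.5,-20,-1.4],"rot":[0,0,0.6]}

```text
time: 19.85
ee_pos: [472.4, 63.4, 229.6]
tcp_rot: [179.9, 0.3, 143.3]
ft_force: [1.6, 0.2, -0.3]
finger_gap: 85.3
```

Run:
```python
from h import *
goto((500,-170,230),(180,0,90))
```

```text
t 19.85 pos [472.4  63.4 229.6] rpy [179.9   0.3 143.3] F [ 1.6  0.2 -0.3] gap 85.3
 trans cm [-16.16, -17.06, 0.03] rot [0.003, 0.004, 0.93]
```

Call:
jog_arm:
  plan:
    - {"hand":1,"translation":[-2.7,-2.9,0],"rot":[0,0,0.12]}
    - {"hand":1,"translation":[-5.4,-5.7,0],"rot":[0,0,0.24]}
    - {"hand":1,"translation":[-8.1,-8.5,0],"rot":[0,0,0.36]}
    - {"hand":1,"translation":[-10.8,-11.4,0],"rot":[0,0,0.48]}
    - {"hand":1,"translation":[-13.5,-14.2,0],"rot":[0,0,0.6]}

```text
time: 20.27
ee_pos: [495.5, -133.2, 230.0]
tcp_rot: [179.8, 0.2, 108.6]
ft_force: [-0.5, 0.4, -0.0]
finger_gap: 85.5
```

Run:
```python
from h import *
goto((531,-180,210),(180,0,90))
```

```text
t 20.27 pos [ 495.5 -133.2  230. ] rpy [179.8   0.2 108.6] F [-0.5  0.4 -0. ] gap 85.5
 trans cm [-5.56, 1.87, 2.03] rot [0.004, 0.003, 0.324]
```

Call:
jog_arm:
  plan:
    - {"hand":1,"translation":[-2,1,0.5],"rot":[0,0,0.12]}
    - {"hand":1,"translation":[-4,2,1],"rot":[0,0,0.24]}
    - {"hand":1,"translation":[-5.5,1.9,2],"rot":[0,0,0.324]}
    - {"hand":1,"translation":[-5.5,1.9,2],"rot":[0,0,0.324]}
    - {"hand":1,"translation":[-5.5,1.9,2],"rot":[0,0,0.324]}

```text
time: 20.68
ee_pos: [530.7, -179.6, 209.2]
tcp_rot: [179.9, 0.1, 90.0]
ft_force: [-0.3, 0.2, 1.0]
finger_gap: 85.6
```

Run:
```python
from h import *
goto((531,-153,140),(180,0,90)); snap('wrist','w16')
```

```text
t 20.68 pos [ 530.7 -179.6  209.2] rpy [1.799e+02 1.000e-01 9.000e+01] F [-0.3  0.2  1. ] gap 85.6
 trans cm [2.67, 0.01, 6.92] rot [0.003, 0.001, 0.0]
```

View pics/w16.png

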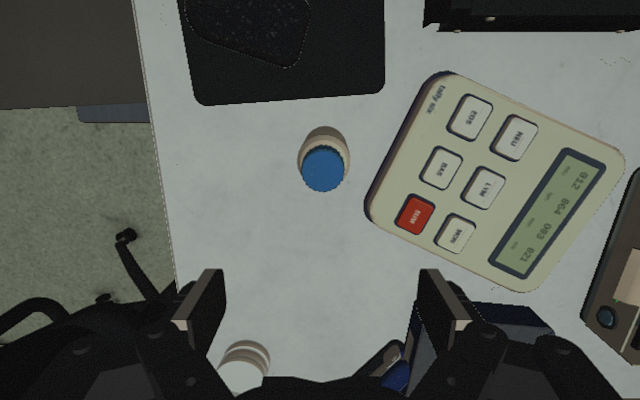

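Run:
```python
from h import *
circ('w16',(280,120,370,200),115,100,130,'blue')
W=cloud(load('w16'));print(W[170,420].round(),W[168,375].round(),W[168,322].round())
```

```text
w16 [ 302  149   42   43 1401] c [ 531.  -150.6] R 15.0 zmed 114.1
[ 623. -166.   43.] [ 588. -174.    0.] [ 531. -149.  114.]
```

Call:
jog_arm:
  plan:
    - {"hand":1,"translation":[1.5,0,1],"rot":[0,0,0]}
    - {"hand":1,"translation":[2.75,0,3],"rot":[0,0,0]}
    - {"hand":1,"translation":[2.75,0,6],"rot":[0,0,0]}
    - {"hand":1,"translation":[2.75,0,9],"rot":[0,0,0]}
    - {"hand":1,"translation":[2.75,0,11],"rot":[0,0,0]}

```text
time: 21.15
ee_pos: [530.3, -150.3, 98.3]
tcp_rot: [179.8, 0.1, 90.3]
ft_force: [-0.1, -0.7, -0.1]
finger_gap: 85.3
```

Run:
```python
from h import *
goto((531,-152,60),(180,0,90))
```

```text
t 21.15 pos [ 530.3 -150.3   98.3] rpy [1.798e+02 1.000e-01 9.030e+01] F [-0.1 -0.7 -0.1] gap 85.3
 trans cm [-0.17, 0.05, 3.83] rot [0.003, 0.001, 0.005]
```

Call:
jog_arm:
  plan:
    - {"hand":1,"translation":[-0.15,0.05,1.5],"rot":[0,0,0]}
    - {"hand":1,"translation":[-0.15,0.05,2.8],"rot":[0,0,0]}
    - {"hand":1,"translation":[-0.15,0.05,3.5],"rot":[0,0,0]}
    - {"hand":0.8,"translation":[-0.15,0.05,3.8],"rot":[0,0,0]}
    - {"hand":0.6,"translation":[-0.15,0.05,3.8],"rot":[0,0,0]}

```text
time: 21.57
ee_pos: [531.0, -151.6, 60.6]
tcp_rot: [179.8, 0.1, 90.3]
ft_force: [0.2, -0.2, -0.3]
finger_gap: 63.9
```

Call:
jog_arm:
  plan:
    - {"hand":0.5,"translation":[0,0,0],"rot":[0,0,0]}
    - {"hand":0.3,"translation":[0,0,0],"rot":[0,0,0]}
    - {"hand":0.3,"translation":[0,0,0],"rot":[0,0,0]}
    - {"hand":0.3,"translation":[0,0,0],"rot":[0,0,0]}
    - {"hand":0.3,"translation":[0,0,0],"rot":[0,0,0]}

```text
time: 21.98
ee_pos: [531.8, -151.9, 62.2]
tcp_rot: [179.7, 0.1, 90.3]
ft_force: [-0.9, -0.5, 7.1]
finger_gap: 41.6
```

Run:
```python
from h import *
goto((531,-152,60),(180,0,90)); snap('wrist','w17')
```

```text
t 21.98 pos [ 531.8 -151.9   62.2] rpy [1.797e+02 1.000e-01 9.030e+01] F [-0.9 -0.5  7.1] gap 41.6
 trans cm [-0.01, -0.08, 0.22] rot [0.006, 0.002, 0.006]
```

View pics/w17.png

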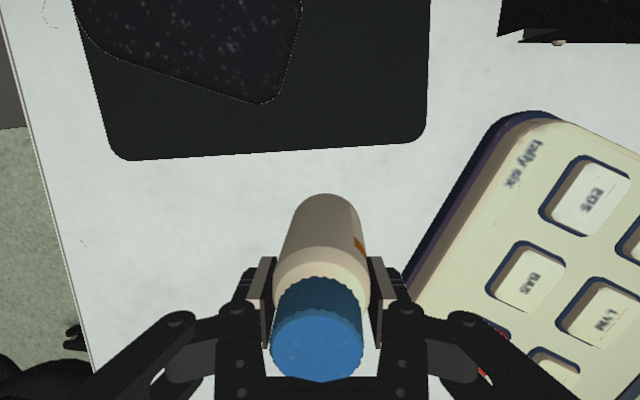

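Call:
jog_arm:
  plan:
    - {"hand":0.3,"translation":[0,0,-1.5],"rot":[0,0,0]}
    - {"hand":0.3,"translation":[0,0,-5],"rot":[0,0,0]}
    - {"hand":0.3,"translation":[0,0,-9],"rot":[0,0,0]}
    - {"hand":0.3,"translation":[1,-0.5,-13],"rot":[0,0,0]}
    - {"hand":0.3,"translation":[3.5,-1,-15],"rot":[0,0,0]}

```text
time: 22.45
ee_pos: [521.5, -118.2, 217.3]
tcp_rot: [179.4, 0.2, 90.2]
ft_force: [0.7, -0.0, 0.1]
finger_gap: 40.9
```

Call:
jog_arm:
  plan:
    - {"hand":0.3,"translation":[4,-0.4,0],"rot":[0,0,0]}
    - {"hand":0.3,"translation":[8,-0.8,0],"rot":[0,0,0]}
    - {"hand":0.3,"translation":[12,-1.2,0],"rot":[0,0,0]}
    - {"hand":0.3,"translation":[16,-1.6,0],"rot":[0,0,0]}
    - {"hand":0.3,"translation":[20,-2,0],"rot":[0,0,0]}

```text
time: 22.87
ee_pos: [500.4, 83.4, 217.0]
tcp_rot: [179.3, 0.2, 90.2]
ft_force: [1.0, 0.6, -1.1]
finger_gap: 41.4
```

Call:
jog_arm:
  plan:
    - {"hand":0.3,"translation":[4,0,0],"rot":[0,0,0]}
    - {"hand":0.3,"translation":[8,0,0],"rot":[0,0,0]}
    - {"hand":0.3,"translation":[12,-0.2,0],"rot":[0,0,0]}
    - {"hand":0.3,"translation":[16,-0.5,0],"rot":[0,0,0]}
    - {"hand":0.3,"translation":[20,-0.8,0],"rot":[0,0,0]}

```text
time: 23.28
ee_pos: [491.4, 285.4, 216.8]
tcp_rot: [179.2, 0.2, 90.2]
ft_force: [1.2, -0.1, -0.8]
finger_gap: 41.0
```

Run:
```python
from h import *
goto((489,376.5,150),(180,0,90))
```

```text
t 23.28 pos [491.4 285.4 216.8] rpy [179.2   0.2  90.2] F [ 1.2 -0.1 -0.8] gap 41.0
 trans cm [9.13, -0.29, 6.65] rot [0.013, 0.003, 0.003]
```

Call:
jog_arm:
  plan:
    - {"hand":0.3,"translation":[3,0,0.5],"rot":[0.013,0,0]}
    - {"hand":0.3,"translation":[6,-0.1,1.5],"rot":[0.013,0,0]}
    - {"hand":0.3,"translation":[8,-0.2,2.5],"rot":[0.013,0,0]}
    - {"hand":0.3,"translation":[9.1,-0.2,3.5],"rot":[0.013,0,0]}
    - {"hand":0.3,"translation":[9.1,-0.2,4.5],"rot":[0.013,0,0]}

```text
time: 23.7
ee_pos: [489.4, 378.1, 170.4]
tcp_rot: [-180.0, 0.2, 90.3]
ft_force: [0.7, 0.1, -1.0]
finger_gap: 41.7
```

Call:
jog_arm:
  plan:
    - {"hand":0.3,"translation":[0,0,0.5],"rot":[0,0,0]}
    - {"hand":0.3,"translation":[0,0,1.5],"rot":[0,0,0]}
    - {"hand":0.3,"translation":[0,0,2.5],"rot":[0,0,0]}
    - {"hand":0.3,"translation":[0,0,2.7],"rot":[0,0,0]}
    - {"hand":0.3,"translation":[0,0,2.7],"rot":[0,0,0]}

```text
time: 24.12
ee_pos: [489.3, 376.9, 142.7]
tcp_rot: [-179.9, 0.2, 90.2]
ft_force: [-0.5, 1.0, -1.4]
finger_gap: 41.2
```

Run:
```python
from h import *
goto((490,376.3,100),(180,0,90)); snap('wrist','w18')
```

```text
t 24.12 pos [489.3 376.9 142.7] rpy [-179.9    0.2   90.2] F [-0.5  1.  -1.4] gap 41.2
 trans cm [-0.04, 0.07, 4.27] rot [-0.001, 0.004, 0.004]
```

View pics/w18.png

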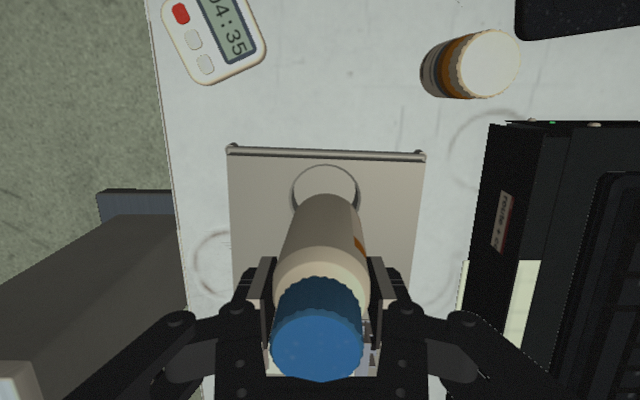

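Run:
```python
from h import *
d=load('w18');print(onplane(d,[291.5,359.5,325],[188,188,164.5],30).round(1))
# bottle cap centre & body for tilt check
circ('w18',(260,270,375,345),195,100,250,'blue')
s=load('w18');print(onplane(s,[271.5,361.5],[335,335],195).round(1))
```

```text
[[464.8 387.2  30. ]
 [518.5 387.5  30. ]
 [491.1 406.1  30. ]]
w18 [ 270  308   93   37 2661] c [486.9 385.3] R 11.3 zmed 194.5
[[472.  384.4 195. ]
 [501.2 384.6 195. ]]
```

Call:
jog_arm:
  plan:
    - {"hand":0.3,"translation":[0,0.13,0.8],"rot":[0,0,0]}
    - {"hand":0.3,"translation":[0,0.13,2],"rot":[0,0,0]}
    - {"hand":0.3,"translation":[0,0.13,3.2],"rot":[0,0,0]}
    - {"hand":0.3,"translation":[0,0.13,4],"rot":[0,0,0]}
    - {"hand":0.3,"translation":[0,0.13,4.3],"rot":[0,0,0]}

```text
time: 24.58
ee_pos: [490.0, 376.5, 98.0]
tcp_rot: [-179.8, 0.3, 90.3]
ft_force: [-0.4, -0.3, -1.1]
finger_gap: 41.7
```

Call:
jog_arm:
  plan:
    - {"hand":0.3,"translation":[0,0,0.5],"rot":[0,0,0]}
    - {"hand":0.3,"translation":[0,0,1.1],"rot":[0,0,0]}
    - {"hand":0.3,"translation":[0,0,1.7],"rot":[0,0,0]}
    - {"hand":0.3,"translation":[0,0,2.2],"rot":[0,0,0]}
    - {"hand":0.3,"translation":[0,0,2.5],"rot":[0,0,0]}

```text
time: 25.0
ee_pos: [489.7, 376.3, 72.2]
tcp_rot: [-179.8, 0.3, 90.3]
ft_force: [-0.9, 0.0, -1.3]
finger_gap: 41.1
```

Call:
jog_arm:
  plan:
    - {"hand":0.3,"translation":[0,0,0.15],"rot":[0,0,0]}
    - {"hand":0.3,"translation":[0,0,0.3],"rot":[0,0,0]}
    - {"hand":0.3,"translation":[0,0,0.45],"rot":[0,0,0]}
    - {"hand":0.3,"translation":[0,0,0.55],"rot":[0,0,0]}
    - {"hand":0.3,"translation":[0,0,0.6],"rot":[0,0,0]}

```text
time: 25.42
ee_pos: [489.8, 376.3, 66.2]
tcp_rot: [-179.8, 0.3, 90.3]
ft_force: [-0.2, -0.0, 2.6]
finger_gap: 41.5
```

Call:
jog_arm:
  plan:
    - {"hand":0.3,"translation":[0,0,0.05],"rot":[0,0,0]}
    - {"hand":0.3,"translation":[0,0,0.1],"rot":[0,0,0]}
    - {"hand":0.3,"translation":[0,0,0.15],"rot":[0,0,0]}
    - {"hand":0.3,"translation":[0,0,0.15],"rot":[0,0,0]}
    - {"hand":0.3,"translation":[0,0,0.15],"rot":[0,0,0]}

```text
time: 25.83
ee_pos: [489.9, 376.6, 66.2]
tcp_rot: [-179.9, 0.2, 90.3]
ft_force: [-3.0, -1.2, 7.9]
finger_gap: 41.1
```

Floor contact at the expected height (66 mm). Release and rise.

Call:
jog_arm:
  plan:
    - {"hand":0.5,"translation":[0,0,0],"rot":[0,0,0]}
    - {"hand":0.7,"translation":[0,0,0],"rot":[0,0,0]}
    - {"hand":0.9,"translation":[0,0,0],"rot":[0,0,0]}
    - {"hand":0.95,"translation":[0,0,0],"rot":[0,0,0]}
    - {"hand":0.95,"translation":[0,0,-1],"rot":[0,0,0]}

```text
time: 26.25
ee_pos: [489.1, 376.0, 74.4]
tcp_rot: [-179.7, 0.3, 90.3]
ft_force: [-0.8, 0.9, 0.2]
finger_gap: 81.3
```

Call:
jog_arm:
  plan:
    - {"hand":0.95,"translation":[0,0,-3],"rot":[0,0,0]}
    - {"hand":0.95,"translation":[0,0,-7],"rot":[0,0,0]}
    - {"hand":0.95,"translation":[0,0,-11],"rot":[0,0,0]}
    - {"hand":0.95,"translation":[0,0,-15],"rot":[0,0,0]}
    - {"hand":0.95,"translation":[-3,-1,-17],"rot":[0,0,0]}

```text
time: 26.67
ee_pos: [481.5, 350.2, 248.9]
tcp_rot: [-180.0, 0.1, 90.4]
ft_force: [2.0, 0.6, 0.7]
finger_gap: 81.0
```

Call:
jog_arm:
  plan:
    - {"hand":0.95,"translation":[-4,-1,0],"rot":[0,0,0]}
    - {"hand":0.95,"translation":[-8,-2,0],"rot":[0,0,0]}
    - {"hand":0.95,"translation":[-10,-3,0],"rot":[0,0,0]}
    - {"hand":0.95,"translation":[-10,-3,0],"rot":[0,0,0]}
    - {"hand":0.95,"translation":[-10,-3,0],"rot":[0,0,0]}

```text
time: 27.08
ee_pos: [452.2, 249.2, 250.6]
tcp_rot: [179.9, 0.1, 90.3]
ft_force: [0.1, -0.3, 0.3]
finger_gap: 81.4
```

Run:
```python
from h import *
goto((490,376.3,100),(180,0,90)); snap('wrist','w19');snap('side','s19'); snap('top','t19'); crop('t19',150,150,390,260,3,'c19'); crop('s19',220,180,360,310,5,'c20')
```

```text
t 27.08 pos [452.2 249.2 250.6] rpy [1.799e+02 1.000e-01 9.030e+01] F [ 0.1 -0.3  0.3] gap 81.4
 trans cm [12.71, 3.83, 15.05] rot [0.001, 0.001, 0.005]
```

View pics/w19.png

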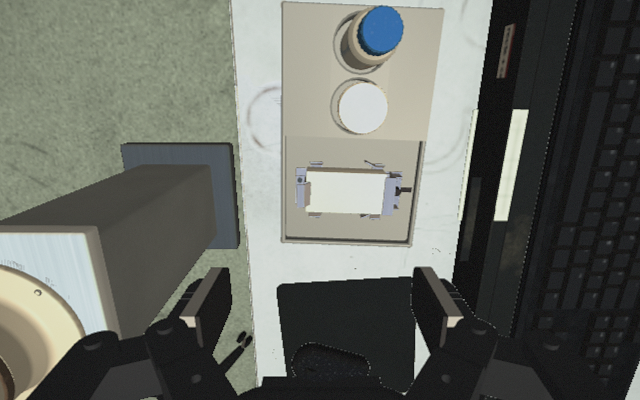

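View pics/c20.png

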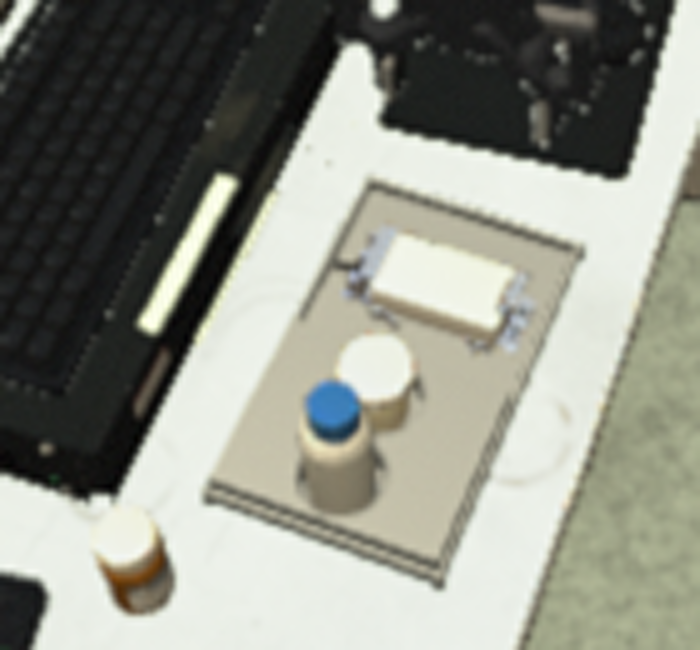

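View pics/c19.png

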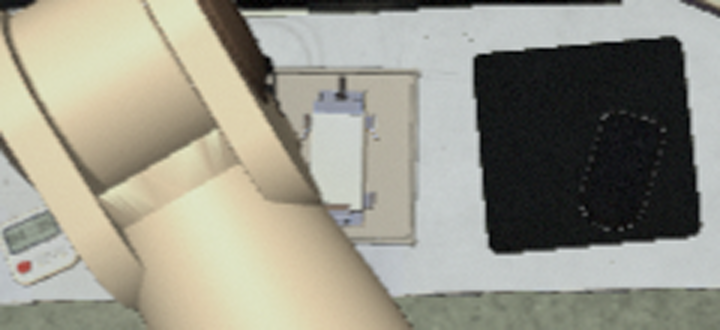

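Run:
```python
from h import *
circ('w19',(350,0,412,58),119,100,135,'blue')
circ('w19',(325,75,395,135),64,50,75)
W=cloud(load('w19'));b=W[170:212,310:383];A=np.c_[b[...,0].ravel(),b[...,1].ravel(),np.ones(b[...,0].size)];print('box top fit',np.linalg.lstsq(A,b[...,2].ravel(),rcond=None)[0],np.median(b[...,2]))
a=cloud(load('top0'));c=load('w19')
print(manip.get_obs()['time'])
```

```text
w19 [ 360    6   44   48 1565] c [494.9 375.4] R 15.2 zmed 118.0
w19 [ 337   81   51   54 2101] c [489.6 317.9] R 23.5 zmed 62.4
 ** On entry to DLASCL parameter number  4 had an illegal value
 ** On entry to DLASCL parameter number  4 had an illegal valueTraceback (most recent call last):
  File "<stdin>", line 4, in <module>
    x, resids, rank, s = _umath_linalg.lstsq(a, b, rcond,
                         ~~~~~~~~~~~~~~~~~~~^^^^^^^^^^^^^
                                             signature=signature)
                                             ^^^^^^^^^^^^^^^^^^^^
    raise LinAlgError("SVD did not converge in Linear Least Squares")
numpy.linalg.LinAlgError: SVD did not converge in Linear Least Squares
```

Run:
```python
from h import *
W=cloud(load('w19'));b=W[175:210,315:380].reshape(-1,3);b=b[~np.isnan(b).any(1)&(b[:,2]>25)&(b[:,2]<38)];print(len(b),'slope',np.linalg.lstsq(np.c_[b[:,:2],np.ones(len(b))],b[:,2],rcond=None)[0],np.median(b[:,2]))
crop('w19',270,130,430,250,5,'c21')
```

```text
2266 slope [-5.37137447e-04 -1.71212594e-03  3.19177718e+01] 31.265776050438717
```

View pics/c21.png

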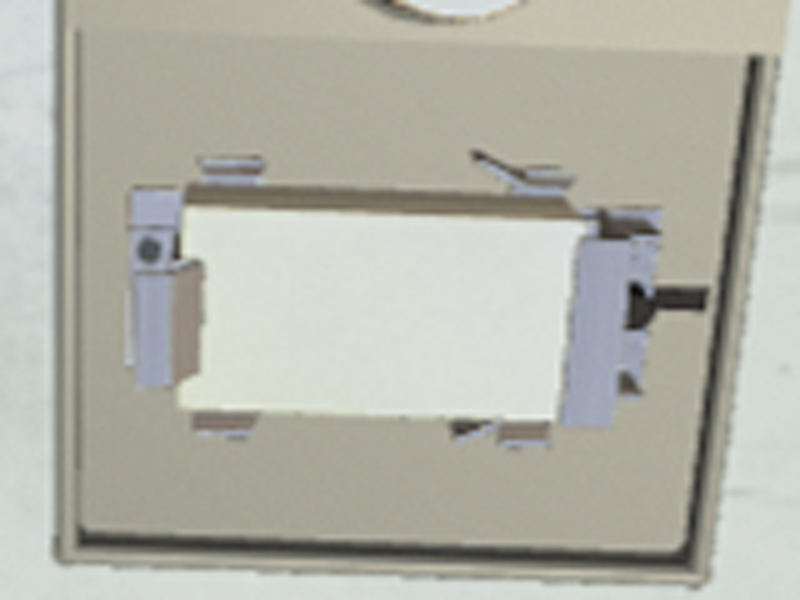

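The close-up shows the box flat. The clip lies over its near end (about 185,320) and the lip over its far end (about 590,330).

```bash
python3 -c "
from rig import manip
print(manip.hand_in())"
```

```text
the job is handed in; nothing more can be done
None
```

The tray is packed in the order asked and handed in at about 27 s. `hand_in` gives no verdict, so what follows is from my own checks.

**Cassette box:** I tilted it about 37°, slid it under the lip until I felt the wall (about -5 N along x), and rotated it flat until the clip snapped over it. The last picture shows it under both lip and clip. Its top is level to within 0.002 and measures 31.3 mm high, against 32 expected. That is in line with the camera, which reads known heights about 1 mm low.

**Sample cup:** It met the compartment floor at the expected height and was released. From two views its lid is within about 2 mm of the measured compartment centre.

**Bottle:** It met the floor at the expected height, and its cap top measures 118 mm against 119 expected. I released it with the gripper at (489.5, 376.3), where the compartment centre measured about (490, 376.5).

**Disagreements:**
- Views from opposite sides differ by 2 to 3 mm in x.
- The last oblique view puts the bottle cap about 5 mm off in x. At least part of that is the camera's bias, and the compartment allows only 5 mm of play.

**Mouse, timer and amber pot:** I saw nothing touch them and they look undisturbed in the pictures, but I did not measure them again at the end.

**Along the way:** The last joint reached its range limit once while I was carrying the box. I turned the wrist half round and carried on. All forces I read stayed below 10 N.

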